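# Count two slide cases through the counting station

### The job

Sweep exactly two of the four slide cases off the deck into the trough without picking them up, and press its lid down until it snaps flat. Then sweep the two extra cases across the shut lid back into the blue stock bin, and only after that press the nose of the trough down so that the counted pair slides out into the yellow order box. Let the trough swing back level with its lid still shut, never press on the lid with more than 60 N, and leave the other things on the bench alone.

Things in the scene. Friction and masses are not known exactly. Their poses are not given: they have to be found in the camera images.
- station: Fixed counting station; origin on the bench below the trough's pivot, z up. Offsets here are in its frame, mm. Along its y: deck (-y), trough, stock bin (+y); the trough pours to +x. Grey deck: top z 180, y -287 to -47, x -78 to 78, rails 10 high on the x sides, open at both ends, level with the shut lid's top, 4 mm from it.
- trough_angle (a joint): Tilt about the pivot (along y): 0 = level (spring-held home), grows as the +x end (nose) goes down, stop at 0.85 rad. Pressing down on the shut lid 60 mm in front (+x) of the pivot takes 5 N to start, 9 to 14 N near the stop; it swings back when let go. Pressing behind the pivot (x < 0) only bears on the home stop. Cases slide out at 0.5 rad or more.
- trough_pivot (a point): Middle of the trough's pivot axis, at x 0, y 0, z 150 of the station; axes tilt with the trough (the station's when level). The aluminium trough spans x -80 to 80 mm, is 80 mm wide inside, open at the top and the +x end (nose); inner floor 37 mm below this point, the shut lid's underside 24 mm above.
- lid_angle (a joint): Lid: 0 = shut, 1.57 = upright, up to 1.9 (leaning over the bin). Hinge along x on the bin side; stiff, it stays where left, but may sink when nearly flat. At about 0.09 rad it meets a stiff sprung catch and must be pressed past it (about 12 to 18 N near the white edge, on the rear half) until it snaps flat on its stop; else it stays 4 to 7 mm proud.
- lid: Orange lid plate, 164 mm (x) by 83 by 6 mm. Origin on the hinge axis, at y 43, z 177 mm of the station; the plate reaches 83 mm along its own -y, and shut its top is at z 180. A white strip marks the free edge, a dark 50 mm square (x 20 to 70) where to press the nose down.
- lid_edge (a point): Middle of the lid's free edge, on the face that is its top when shut. The catch sits in a black housing behind the rear (-x) end of the lid: x -93 to -105, y -43 to -9 mm of the station, up to z 185.
- bin_in (a point): Centre of the inner floor of the blue stock bin beyond the lid's hinge (z 94 mm above the bench). Bin 170 mm (x) by 140 mm (y) outside, walls 4 mm, rim 71 mm above this floor, 15 mm below the deck.
- box_in (a point): Centre of the floor of the yellow order box, in front of and below the trough's nose, 5 mm above the bench. Box 180 mm (x) by 130 mm (y), walls 20 to 55 mm above the floor, lowest under the nose.
- case0: Closed green slide case with a white end and a label, 80 mm (its x) by 28 (its y) by 20 mm (z), about 60 g, origin at its centre. Four alike, flat on the deck in a row along the station's y, long sides across it; which is where varies. Between the second and third from the trough is a gap of 36 mm or more at their middles.
- case1: Closed green slide case with a white end and a label, 80 mm (its x) by 28 (its y) by 20 mm (z), about 60 g, origin at its centre. Four alike, flat on the deck in a row along the station's y, long sides across it; which is where varies. Between the second and third from the trough is a gap of 36 mm or more at their middles.
- case2: Closed green slide case with a white end and a label, 80 mm (its x) by 28 (its y) by 20 mm (z), about 60 g, origin at its centre. Four alike, flat on the deck in a row along the station's y, long sides across it; which is where varies. Between the second and third from the trough is a gap of 36 mm or more at their middles.
- case3: Closed green slide case with a white end and a label, 80 mm (its x) by 28 (its y) by 20 mm (z), about 60 g, origin at its centre. Four alike, flat on the deck in a row along the station's y, long sides across it; which is where varies. Between the second and third from the trough is a gap of 36 mm or more at their middles.
- bottle: Bystander: amber bottle, 56 mm across, 140 mm tall. Origin at the centre of its underside.
- beaker: Bystander: clear beaker, 70 mm across, 85 mm tall. Origin at the centre of its underside.
- dishes: Bystander: stack of round dishes, 90 mm across, 42 mm tall. Origin at the centre of its underside.
- pen: Bystander: marker pen lying down, 135 mm long, 16 mm thick. Origin at the centre of its underside.
- rack: Bystander: orange rack of six capped tubes, 90 x 160 mm, 102 mm tall. Origin at the centre of its underside.
- timer: Bystander: white timer, 70 x 70 x 25 mm. Origin at the centre of its underside.
Things that resemble listed ones, but are neither listed nor needed, are in the scene too. Leave any black or orange look-alike of the case0 alone.

How it is judged (in metres and radians):
On the way, in this order (a step that is already met when the one before it is completed fails the run):
1. exactly two cases lie in the trough and the other two are still on the deck (((x of case0 in the frame of trough_pivot between -0.078 and 0.078 m and y of case0 in the frame of trough_pivot between -0.041 and 0.041 m and z of case0 in the frame of trough_pivot between -0.04 and 0.02 m) or (y of case0 in the frame of station below -0.046 m and z of case0 in the frame of station above 0.182 m)) and ((x of case1 in the frame of trough_pivot between -0.078 and 0.078 m and y of case1 in the frame of trough_pivot between -0.041 and 0.041 m and z of case1 in the frame of trough_pivot between -0.04 and 0.02 m) or (y of case1 in the frame of station below -0.046 m and z of case1 in the frame of station above 0.182 m)) and ((x of case2 in the frame of trough_pivot between -0.078 and 0.078 m and y of case2 in the frame of trough_pivot between -0.041 and 0.041 m and z of case2 in the frame of trough_pivot between -0.04 and 0.02 m) or (y of case2 in the frame of station below -0.046 m and z of case2 in the frame of station above 0.182 m)) and ((x of case3 in the frame of trough_pivot between -0.078 and 0.078 m and y of case3 in the frame of trough_pivot between -0.041 and 0.041 m and z of case3 in the frame of trough_pivot between -0.04 and 0.02 m) or (y of case3 in the frame of station below -0.046 m and z of case3 in the frame of station above 0.182 m)) and ((y of each of case0, case1 in the frame of station above -0.045 m and y of each of case2, case3 in the frame of station below -0.045 m) or (y of each of case0, case2 in the frame of station above -0.045 m and y of each of case1, case3 in the frame of station below -0.045 m) or (y of each of case0, case3 in the frame of station above -0.045 m and y of each of case1, case2 in the frame of station below -0.045 m) or (y of each of case0, case3 in the frame of station below -0.045 m and y of each of case1, case2 in the frame of station above -0.045 m) or (y of each of case0, case2 in the frame of station below -0.045 m and y of each of case1, case3 in the frame of station above -0.045 m) or (y of each of case0, case1 in the frame of station below -0.045 m and y of each of case2, case3 in the frame of station above -0.045 m))), for 0.2 s.
2. the lid is snapped shut (below 0.03 rad) over the two, the other two still on the deck (all of step 1 and value of joint lid_angle below 0.03 rad), for 0.3 s.
3. the two extra cases are in the stock bin, the lid shut over the two counted ones (value of joint lid_angle below 0.03 rad and ((x of case0 in the frame of trough_pivot between -0.078 and 0.078 m and y of case0 in the frame of trough_pivot between -0.041 and 0.041 m and z of case0 in the frame of trough_pivot between -0.04 and 0.02 m) or (x of case0 in the frame of bin_in between -0.082 and 0.082 m and y of case0 in the frame of bin_in between -0.068 and 0.068 m and z of case0 in the frame of bin_in between 0 and 0.068 m)) and ((x of case1 in the frame of trough_pivot between -0.078 and 0.078 m and y of case1 in the frame of trough_pivot between -0.041 and 0.041 m and z of case1 in the frame of trough_pivot between -0.04 and 0.02 m) or (x of case1 in the frame of bin_in between -0.082 and 0.082 m and y of case1 in the frame of bin_in between -0.068 and 0.068 m and z of case1 in the frame of bin_in between 0 and 0.068 m)) and ((x of case2 in the frame of trough_pivot between -0.078 and 0.078 m and y of case2 in the frame of trough_pivot between -0.041 and 0.041 m and z of case2 in the frame of trough_pivot between -0.04 and 0.02 m) or (x of case2 in the frame of bin_in between -0.082 and 0.082 m and y of case2 in the frame of bin_in between -0.068 and 0.068 m and z of case2 in the frame of bin_in between 0 and 0.068 m)) and ((x of case3 in the frame of trough_pivot between -0.078 and 0.078 m and y of case3 in the frame of trough_pivot between -0.041 and 0.041 m and z of case3 in the frame of trough_pivot between -0.04 and 0.02 m) or (x of case3 in the frame of bin_in between -0.082 and 0.082 m and y of case3 in the frame of bin_in between -0.068 and 0.068 m and z of case3 in the frame of bin_in between 0 and 0.068 m)) and ((y of each of case0, case1 in the frame of station below 0.046 m and y of each of case2, case3 in the frame of station above 0.046 m) or (y of each of case0, case2 in the frame of station below 0.046 m and y of each of case1, case3 in the frame of station above 0.046 m) or (y of each of case0, case3 in the frame of station below 0.046 m and y of each of case1, case2 in the frame of station above 0.046 m) or (y of each of case0, case3 in the frame of station above 0.046 m and y of each of case1, case2 in the frame of station below 0.046 m) or (y of each of case0, case2 in the frame of station above 0.046 m and y of each of case1, case3 in the frame of station below 0.046 m) or (y of each of case0, case1 in the frame of station above 0.046 m and y of each of case2, case3 in the frame of station below 0.046 m))), for 0.2 s.
4. the trough is tipped nose down by more than 0.5 rad, lid shut (value of joint lid_angle below 0.03 rad and value of joint trough_angle above 0.5 rad), for 0.1 s.
At the end, for the whole second after the job is handed in: Two cases lie in the yellow order box and the other two in the blue stock bin (centres inside the walls and below the rims), at rest (under 50 mm/s); the lid is shut (below 0.03 rad) and the trough back level (below 0.05 rad) (((x of case0 in the frame of box_in between -0.09 and 0.09 m and y of case0 in the frame of box_in between -0.062 and 0.062 m and z of case0 in the frame of box_in between 0 and 0.05 m) or (x of case0 in the frame of bin_in between -0.082 and 0.082 m and y of case0 in the frame of bin_in between -0.068 and 0.068 m and z of case0 in the frame of bin_in between 0 and 0.068 m)) and ((x of case1 in the frame of box_in between -0.09 and 0.09 m and y of case1 in the frame of box_in between -0.062 and 0.062 m and z of case1 in the frame of box_in between 0 and 0.05 m) or (x of case1 in the frame of bin_in between -0.082 and 0.082 m and y of case1 in the frame of bin_in between -0.068 and 0.068 m and z of case1 in the frame of bin_in between 0 and 0.068 m)) and ((x of case2 in the frame of box_in between -0.09 and 0.09 m and y of case2 in the frame of box_in between -0.062 and 0.062 m and z of case2 in the frame of box_in between 0 and 0.05 m) or (x of case2 in the frame of bin_in between -0.082 and 0.082 m and y of case2 in the frame of bin_in between -0.068 and 0.068 m and z of case2 in the frame of bin_in between 0 and 0.068 m)) and ((x of case3 in the frame of box_in between -0.09 and 0.09 m and y of case3 in the frame of box_in between -0.062 and 0.062 m and z of case3 in the frame of box_in between 0 and 0.05 m) or (x of case3 in the frame of bin_in between -0.082 and 0.082 m and y of case3 in the frame of bin_in between -0.068 and 0.068 m and z of case3 in the frame of bin_in between 0 and 0.068 m)) and ((y of each of case0, case1 in the frame of station below 0.052 m and y of each of case2, case3 in the frame of station above 0.052 m) or (y of each of case0, case2 in the frame of station below 0.052 m and y of each of case1, case3 in the frame of station above 0.052 m) or (y of each of case0, case3 in the frame of station below 0.052 m and y of each of case1, case2 in the frame of station above 0.052 m) or (y of each of case0, case3 in the frame of station above 0.052 m and y of each of case1, case2 in the frame of station below 0.052 m) or (y of each of case0, case2 in the frame of station above 0.052 m and y of each of case1, case3 in the frame of station below 0.052 m) or (y of each of case0, case1 in the frame of station above 0.052 m and y of each of case2, case3 in the frame of station below 0.052 m)) and value of joint lid_angle below 0.03 rad and value of joint trough_angle below 0.05 rad and linear speed of each of case0, case1, case2, case3 below 0.05 m/s); the robot touches nothing.
It fails at once if a case is lifted (its centre more than 75 mm above the deck) (z of any of case0, case1, case2, case3 in the frame of station above 0.255 m).
It fails at once if the fingers press on the lid with more than 60 N (contact force between lid and the fingers above 60 N).
It fails at once if a bystander is moved by more than 30 mm or tipped over (distance of any of bottle, beaker, dishes, pen, rack, timer from where it was at the start of the episode above 0.03 m or angle between any of bottle, beaker, dishes, rack, timer's own z axis and vertical above 0.5 rad).
It also fails if it takes over 67 s, if anything falls off the work surface, if the arm or the gripper's body presses on something with over 40 N, if the wrist force passes 120 N, or if a joint passes its speed limit or range.

### The arm

A 7-joint arm with a two-finger parallel gripper is mounted at the origin on the work surface. World frame = base frame: x ahead of the robot, y to its left, z up, the work surface at z = 0. Lengths are in m, angles in degrees, forces in N, time in s.
With the tool pointing down it reaches from about 0.425 to 0.875 m from the base axis. Payload 4.7 kg.
Tool frame: the origin (TCP) lies on the centre line of the jaws, within the pads' length; the fingertips stand ahead of it and the grasp point (between the pads) lies 2 mm behind it (env.tip_reach is the x of the fingertips in the tool frame, in m); x points along the fingers, z is the direction in which the jaws open and shut, and the axes are right-handed (so a half turn about x gives the same grasp; the last joint's range is limited). The gripper opens to 87 mm and grips with 3 to 60 N. Pads are 19 mm wide; open, the fingers measure 117 mm over their backs; the gripper's body (75 mm by 190 mm) begins 51 mm behind the grasp point.
Start: joints at [-62.504, 18.392, -4.016, 83.108, 1.295, 78.541, -3.26], TCP at [0.292, 0.581, 0.24] pointing down, gripper open.
Joint ranges: [-163.93, 163.93], [-17.29, 119.83], [-79.2, 71.16], [3.27, 140.29], [-89.18, 269.18], [5.43, 117.66], [-154.24, 154.24]. Speed limits (degrees/s): [147.25, 147.25, 180, 180, 180, 180, 180].

### API

Orientations are given as [roll, pitch, yaw] about the fixed x, y, z axes, in that order (R = Rz(yaw) Ry(pitch) Rx(roll)).
In Python, from cell import telemetry, optics, env, models gives the robot as it stands.
- The arm moves only by the shell command python3 -m pendant 'ROWS' [FORCE]. ROWS is JSON, a list of rows, each a list of 3 entries, a list of its own where there are three numbers: the finger opening in mm, from 0 to 87, then the shift along the tool's x, y, z in mm, then the turn, a rotation vector about the tool's x, y, z in rad. A call has 1 to 10 rows; each row is the pose to reach, as a shift and turn from the pose commanded when the call began, along the tool's axes at that moment; what a row does not reach only later rows make up. A row lasts 1/12 s, in which the tool goes at most 41.7 mm and 7.16 degrees, less where a joint would pass 70% of its speed; a pose out of reach is approached as far as the arm can. A call with a gripper value outside its range is refused whole. The fingers move at their own pace and stop on an object; FORCE is the grip in N (left out, the last holds). Time passes only in rows, so rows that repeat a pose let the fingers close. It gives the time, the measured TCP pose, the force and the opening at its end, in the units of the state.
- telemetry.get_obs(): the state, without advancing time (a new reading comes with each control period).
- optics.read_camera(name): name is "scene" or "top"; returns a dict with "image" (480x640x3 uint8, blue, green, red), "range_z" (480x640 float32, m along the optical axis (not along the pixel's ray), 0 where there is no reading), "fx", "fy", "cx", "cy" (pixels), "cam_to_world" (4x4, takes a point from camera to world coordinates). Camera axes: x right, y up, looking along -z (the intrinsics and any distortion apply to the point x, -y, -z); pixel columns grow to the right and rows downward; lengths in m; the calibration is good to about 2 mm. A picture is of the moment at which its call begins.
- env.sign_off(): hands the job in, once; it reports no verdict.
Trained networks look in the newest picture that a camera, given by its name, has taken for a name from the list of things; names that differ only in an ending like _2 or _b are one class to them, and where a whole thing is asked for, a point or a joint stands for the part that bears it (a point fixed in the world has none). Each returns a list of dicts, best first, with "confidence" (0 to 1); they miss things now and then, are a little off and sometimes report something else, mostly with a low value. They report only what shows in the picture. A call takes as long as a camera call. They do not tell look-alikes from the thing itself.
- models.masks_of(camera, label): "pixels" (480x640 bool, what is visible of it) and "extent" ([left, top, right, bottom] as shares, 0 to 1, of the picture: columns of its width, rows of its height, round what is visible of it).
- models.landmark_of(camera, label): "centre" ([row, column] as shares, 0 to 1, of the picture: columns of its width, rows of its height: a listed point, or the origin of a listed thing).
The state is a dict: "time_s": time; "qpos": joint angles; "joint_velocities": joint speeds; "effort": joint torques, N m; "tool_pos": TCP position; "tool_rot": TCP orientation; "force": force on the tool from outside, world axes, zero at the start; "wrist_torque": the same for the moment, N m; "grip_width": finger opening in m.
Only numpy, scipy, OpenCV 4.12 (cv2) and the standard library are available. Lean on these libraries where they do the work, as an engineer would, in place of code of your own. Each camera call takes 0.05 s, during which the arm holds its last target.

## Working session

There is one attempt and no reset: what is moved stays moved. The work goes in short steps, Python scripts to look and compute and a shell command to move; the robot and the scene stay as the last step left them, time stands still between calls to the robot, and variables do not carry over. Pictures are saved under pics/ and viewed, and the job is handed in when it is done.

```bash
ls -la; mkdir -p pics
python3 - <<'E'
from cell import telemetry, optics, env, models
import cv2
print(telemetry.get_obs(), env.tip_reach)
for n in ("scene","top"):
    c=optics.read_camera(n); cv2.imwrite(f"pics/{n}0.png",c["image"]); print(n,c["fx"],c["fy"],c["cx"],c["cy"],c["cam_to_world"],[k for k in c])
E
```

```text
total 12
drwxr-xr-x  3 agent agent 4096 Dec  6 09:37 .
drwxr-xr-x 23 root  root  4096 Dec  6 09:37 ..
drwxr-xr-x  2 agent agent 4096 Dec  6 09:37 pics
{'time_s': 0.0, 'qpos': array([-62.50370776,  18.44011165,  -4.01527256,  83.17261581,
         1.29698636,  78.54023822,  -3.25946479]), 'joint_velocities': array([-0.02035711, -0.02387376,  0.0852498 ,  0.05608082, -0.03533181,
        0.02356345,  0.00139221]), 'effort': array([ 2.69673028e-04, -4.91286170e+01, -4.03829422e-01, -3.12530816e+01,
       -6.39324356e-02,  4.36741544e-02,  1.95212983e-04]), 'tool_pos': array([0.29177211, 0.58027511, 0.23846956]), 'tool_rot': array([-175.94913676,   89.89211332, -112.63504395]), 'force': array([-0.38087029, -0.2358847 , -0.1608528 ]), 'wrist_torque': array([-0.02832815, -0.03768027,  0.04346535]), 'grip_width': 0.08676061176636427} 0.017
scene 535.8732592043824 535.8732592043824 321.3383447651643 240.48607888780325 [[-0.113359   -0.81762721  0.56447806  1.16719451]
 [ 0.99341896 -0.08390381  0.0779675   0.08198187]
 [-0.01638649  0.56960152  0.82175762  1.01365533]
 [ 0.          0.          0.          1.        ]] ['image', 'range_z', 'fx', 'fy', 'cx', 'cy', 'cam_to_world']
top 525.5221654303859 525.5221654303859 322.3799834458182 239.1465478653389 [[-0.02192879  0.97942477 -0.2006147   0.32394753]
 [-0.99975858 -0.02175959  0.00304867 -0.0031321 ]
 [-0.00137935  0.20063312  0.97966548  1.26317049]
 [ 0.          0.          0.          1.        ]] ['image', 'range_z', 'fx', 'fy', 'cx', 'cy', 'cam_to_world']
```

View pics/scene0.png

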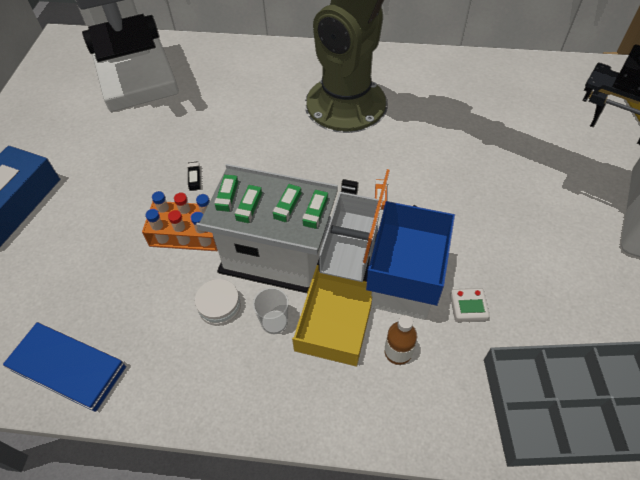

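View pics/top0.png

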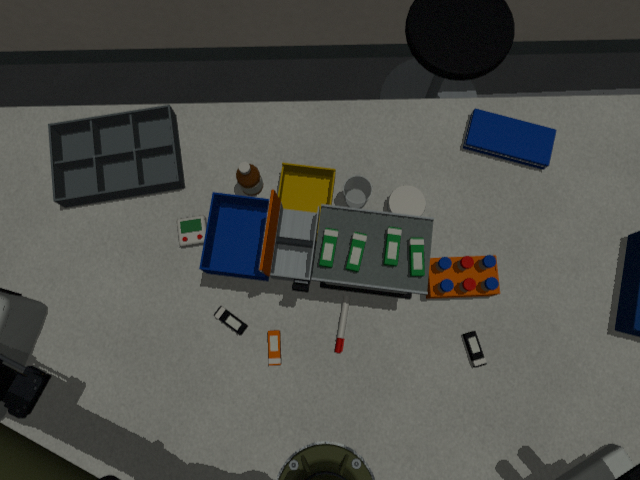

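The scene view shows four green cases on the grey deck at (227,192), (248,203), (287,202) and (315,208). In the top view they are at (417,257), (393,247), (357,252) and (329,248). The lid is upright at (270,235) top. The rack hugs the -y end of the deck. The black and orange look-alikes at (231,320), (474,349) and (274,347) lie on the bench and are not on the deck. Next I'll measure.

```bash
cat > h.py <<'E'
from cell import telemetry, optics, env, models
import numpy as np, cv2
def cloud(c):
    z=c["range_z"]; v,u=np.mgrid[0:480,0:640]
    P=np.stack([(u-c["cx"])/c["fx"]*z,-(v-c["cy"])/c["fy"]*z,-z],-1)
    M=np.array(c["cam_to_world"]); W=P@M[:3,:3].T+M[:3,3]; W[z<=0]=np.nan
    return W
def ray_plane(c,u,v,zp):
    M=np.array(c["cam_to_world"]); d=M[:3,:3]@np.array([(u-c["cx"])/c["fx"],-(v-c["cy"])/c["fy"],-1]); o=M[:3,3]
    return o+d*(zp-o[2])/d[2]
def proj(c,p):
    M=np.array(c["cam_to_world"]); q=M[:3,:3].T@(np.array(p)-M[:3,3])
    return np.array([c["cx"]+c["fx"]*q[0]/-q[2], c["cy"]+c["fy"]*q[1]/q[2]])
E
python3 - <<'E'
from h import *
for n in ("scene","top"):
    c=optics.read_camera(n); W=cloud(c)
    # deck surface
    m=(abs(W[...,2]-0.180)<0.006)
    m=m.astype(np.uint8)
    k,l,s,cen=cv2.connectedComponentsWithStats(m)
    for i in np.argsort(-s[1:,4])[:2]+1:
        p=W[l==i][:,:2].astype(np.float32)
        print(n,s[i],cv2.minAreaRect(p*1000), W[l==i][:,2].mean())
    for lab,h in (("station",0),("trough_pivot",.15),("lid_edge",.26),("bin_in",.094),("box_in",.005)):
        for r in models.landmark_of(n,lab)[:1]:
            v,u=r["centre"]; v*=480;u*=640
            print(n,lab,round(r["confidence"],2),(u,v),ray_plane(c,u,v,h), W[int(v),int(u)])
    for r in models.landmark_of(n,"case0"):
        v,u=r["centre"]; v*=480;u*=640
        print(n,"case",round(r["confidence"],2),(round(u),round(v)),ray_plane(c,u,v,.19).round(4))
    g=c["image"].astype(int); gm=((g[...,1]>g[...,2]+40)&(g[...,1]>g[...,0]+40)&(abs(W[...,2]-.2)<.01)).astype(np.uint8)
    gm=((abs(W[...,2]-.2)<.006)).astype(np.uint8)
    k,l,s,cen=cv2.connectedComponentsWithStats(gm)
    for i in np.argsort(-s[1:,4])[:6]+1:
        p=W[l==i][:,:2].astype(np.float32); print("blk",s[i],cv2.minAreaRect(p*1000))
E
```

```text
scene [ 197  167  141   88 5358] ((526.847412109375, -110.29371643066406), (242.23306274414062, 164.03085327148438), 81.63395690917969) 0.18098733781908416
scene [  88    9   67   51 1834] ((-9.057865142822266, -596.741455078125), (168.90040588378906, 150.74928283691406), 27.86886978149414) 0.1770061330783773
scene station 0.68 (348.60799999999995, 273.888) [0.55377401 0.05577594 0.        ] [0.62044624 0.05734927 0.11331301]
scene trough_pivot 0.66 (351.68, 231.024) [0.54510588 0.05732434 0.15      ] [0.55417025 0.05635475 0.16247677]
scene lid_edge 0.63 (380.41600000000005, 201.696) [0.554353   0.10652694 0.26      ] [0.55397526 0.10565739 0.26141252]
scene bin_in 0.75 (315.392, 208.32) [ 0.45203785 -0.02784087  0.094     ] [ 0.53470441 -0.01588385  0.20120658]
scene box_in 0.66 (336.0, 318.912) [0.66828623 0.03909046 0.005     ] [0.66631301 0.038895   0.00522752]
scene case 0.97 (316, 205) [ 0.5189 -0.0163  0.19  ]
scene case 0.87 (192, 179) [ 0.476  -0.2768  0.19  ]
scene case 0.86 (247, 204) [ 0.5289 -0.1528  0.19  ]
scene case 0.71 (227, 192) [ 0.5031 -0.1983  0.19  ]
scene cas
[... 2126 characters left out ...]
19140625), (28.652009963989258, 78.8856430053711), 88.46607971191406)
blk [346 232  21  40 519] ((515.1663818359375, -75.54287719726562), (28.110328674316406, 80.2015609741211), 75.17705535888672)
blk [384 227  18  39 512] ((524.94921875, -150.57504272460938), (28.260658264160156, 79.96381378173828), 80.6218032836914)
blk [319 228  20  40 509] ((525.0390014648438, -18.498682022094727), (27.888898849487305, 79.93577575683594), 78.96554565429688)
blk [274 199   6  29  37] ((599.6240234375, 88.0887222290039), (2.1400747299194336, 62.41130447387695), 81.08712005615234)
blk [267 254   5  22  31] ((491.99554443359375, 104.16416931152344), (1.9692542552947998, 44.11611557006836), 81.20470428466797)
```

```bash
cat >> h.py <<'E'
from scipy.spatial.transform import Rotation as R
YAW=np.deg2rad(-8.2); P0=np.array([0.5488,0.0543,0.])
XS=np.array([np.cos(YAW),np.sin(YAW),0]); YS=np.array([-np.sin(YAW),np.cos(YAW),0]); ZS=np.array([0,0,1.])
def st2w(x,y,z): return P0+(x*XS+y*YS+z*ZS)/1000
def w2st(p): d=(np.array(p)-P0)*1000; return np.array([d@XS,d@YS,d[2]])
def cur():
    o=telemetry.get_obs(); return np.array(o["tool_pos"]),R.from_euler("xyz",o["tool_rot"],degrees=True),o
def plan(jaw, *tips):
    """jaw: angle (deg) of tool z in station frame; tips: station mm of fingertip centre"""
    p,r,o=cur(); m=r.as_matrix()
    print("tip now (st)",w2st(p+m[:,0]*.017).round(1),"jaw",np.rad2deg(np.arctan2(m[:,2]@YS,m[:,2]@XS)).round(2),"toolx",m[:,0].round(3),"q",o["qpos"].round(0),"F",np.round(o["force"],1),"t",round(o["time_s"],2))
    if jaw is None: return
    a=np.deg2rad(jaw); z=XS*np.cos(a)+YS*np.sin(a); x=-ZS
    T=R.from_matrix(np.stack([x,np.cross(z,x),z],1)); rv=(r.inv()*T).as_rotvec()
    for t in tips:
        w=st2w(*t)+np.array([0,0,.017]); s=r.inv().apply(w-p)*1000
        print(t,"shift",s.round(1).tolist(),"turn",rv.round(4).tolist())
E
python3 - <<'E'
from h import *
for j in (0,180): plan(j,(-12,-171,290),(-12,-171,186))
E
```

```text
tip now (st) [-329.3  484.4  222.6] jaw 71.51 toolx [ 0.  0. -1.] q [-63.  18.  -4.  83.   1.  79.  -3.] F [0.4 0.1 0.2] t 0.8
(-12, -171, 290) shift [-67.4, -508.8, -521.0] turn [1.2481, 0.0001, -0.0]
(-12, -171, 186) shift [36.6, -508.8, -521.0] turn [1.2481, 0.0001, -0.0]
tip now (st) [-329.3  484.4  222.6] jaw 71.51 toolx [ 0.  0. -1.] q [-63.  18.  -4.  83.   1.  79.  -3.] F [0.4 0.1 0.2] t 0.8
(-12, -171, 290) shift [-67.4, -508.8, -521.0] turn [-1.8935, 0.0, 0.0001]
(-12, -171, 186) shift [36.6, -508.8, -521.0] turn [-1.8935, 0.0, 0.0001]
```

```bash
python3 -m pendant '[[45,[-40,0,0],[0,0,0]],[45,[-75,0,0],[0.06,0,0]],[45,[-75,-25,-25],[0.18,0,0]],[45,[-75,-50,-50],[0.3,0,0]],[45,[-75,-75,-75],[0.42,0,0]],[45,[-75,-100,-100],[0.54,0,0]],[45,[-75,-125,-125],[0.66,0,0]],[45,[-75,-150,-150],[0.78,0,0]],[45,[-75,-175,-175],[0.9,0,0]],[45,[-75,-200,-200],[1.02,0,0]]]' 20
python3 - <<'E'
from h import *
plan(0,(-12,-171,290),(-12,-171,186))
E
```

```text
time_s: 1.63
tool_pos: [0.3811, 0.3105, 0.3148]
tool_rot: [52.1, 90.0, 56.7]
force: [0.3, -0.3, 0.3]
grip_width: 0.0457
tip now (st) [-202.5  229.6  297.8] jaw 12.73 toolx [ 0.     0.001 -1.   ] q [-51.  -3.   9.  98.   0.  84. -38.] F [ 0.3 -0.3  0.3] t 1.63
(-12, -171, 290) shift [7.6, -432.8, 97.5] turn [0.2222, 0.0004, -0.0007]
(-12, -171, 186) shift [111.6, -432.8, 97.5] turn [0.2222, 0.0004, -0.0007]
```

```bash
python3 -m pendant '[[45,[0,-35,8],[0.05,0,0]],[45,[0,-74,16],[0.1,0,0]],[45,[0,-113,25],[0.15,0,0]],[45,[0,-152,34],[0.2,0,0]],[45,[0,-191,43],[0.222,0,0]],[45,[0,-230,52],[0.222,0,0]],[45,[0,-269,61],[0.222,0,0]],[45,[0,-308,70],[0.222,0,0]],[45,[0,-347,79],[0.222,0,0]],[45,[0,-386,88],[0.222,0,0]]]'
python3 - <<'E'
from h import *
plan(0,(-12,-171,290),(-12,-171,186))
E
```

```text
time_s: 2.47
tool_pos: [0.5015, -0.0669, 0.3151]
tool_rot: [34.9, 89.9, 27.0]
force: [1.2, 1.3, -0.0]
grip_width: 0.0449
tip now (st) [ -29.5 -126.7  298.1] jaw 0.36 toolx [ 0.001  0.001 -1.   ] q [-31.  -2.  35.  97.   1.  84.  -4.] F [ 1.2  1.3 -0. ] t 2.47
(-12, -171, 290) shift [8.1, -44.4, 17.3] turn [0.0063, 0.0013, -0.0009]
(-12, -171, 186) shift [112.1, -44.5, 17.1] turn [0.0063, 0.0013, -0.0009]
```

```bash
python3 -m pendant '[[45,[5,-30,12],[0,0,0]],[45,[8,-44,17],[0,0,0]],[45,[8,-44,17],[0,0,0]],[45,[30,-44,17],[0,0,0]],[45,[55,-44,17],[0,0,0]],[45,[70,-44,17],[0,0,0]],[45,[70,-44,17],[0,0,0]]]'
python3 - <<'E'
from h import *
plan(0,(-12,-171,186),(-12,-40,186))
for n in ("scene","top"):
    c=optics.read_camera(n); i=c["image"]
    u,v=proj(c,st2w(-12,-130,190)); u,v=int(u),int(v)
    cv2.imwrite(f"pics/{n}1.png",cv2.resize(i[max(0,v-75):v+75,max(0,u-100):u+100],None,fx=4,fy=4))
    print(u,v)
E
```

```text
time_s: 3.05
tool_pos: [0.5101, -0.109, 0.2415]
tool_rot: [179.4, 89.7, 171.6]
force: [-0.4, 0.9, 0.2]
grip_width: 0.045
tip now (st) [ -15.1 -167.2  224.5] jaw 0.45 toolx [-0.006  0.001 -1.   ] q [-28.   2.  39. 102.  -2.  76.   3.] F [-0.4  0.9  0.2] t 3.05
(-12, -171, 186) shift [38.4, -3.8, 3.2] turn [0.0078, -0.0058, -0.0]
(-12, -40, 186) shift [38.4, 127.2, 4.2] turn [0.0078, -0.0058, -0.0]
287 202
354 250
```

View pics/scene1.png

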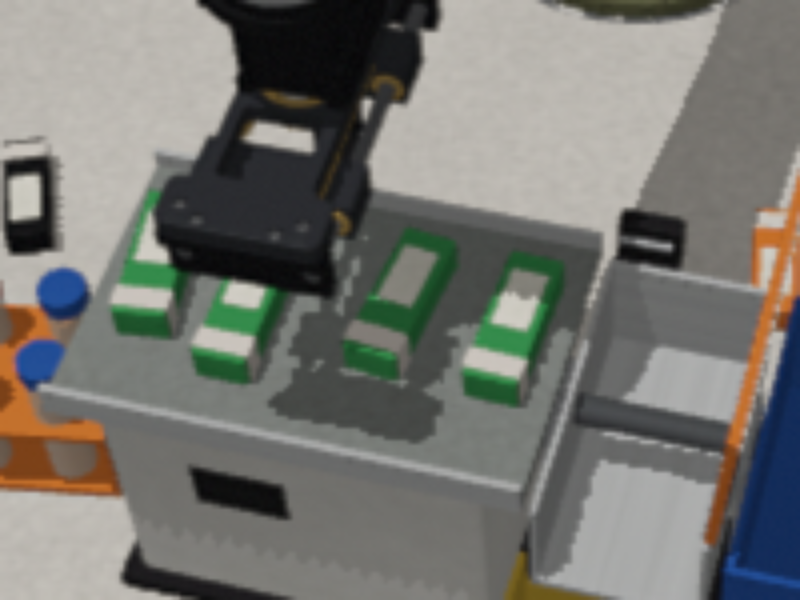

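View pics/top1.png

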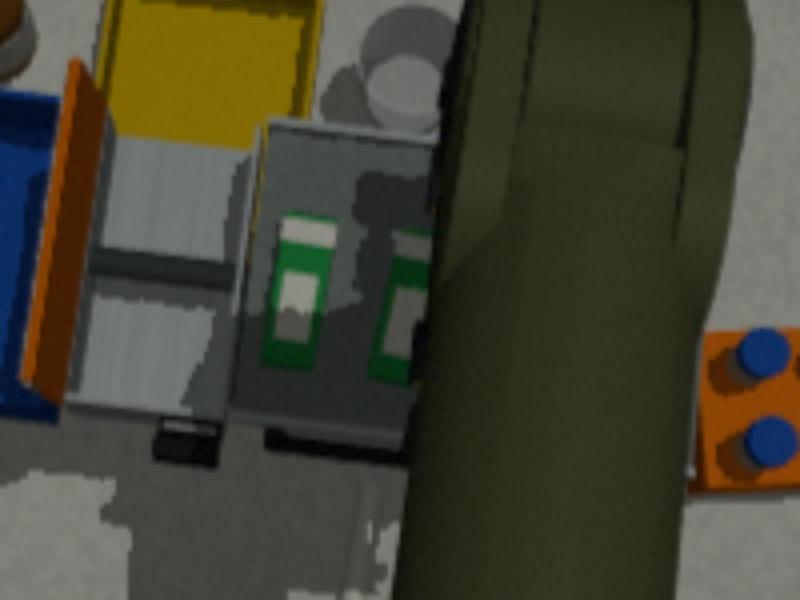

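Run:
```python
from h import *
for n in ("scene","top"):
    c=optics.read_camera(n); W=cloud(c)
    D=(W-P0)*1000; S=np.stack([D@XS,D@YS,D[...,2]],-1)
    print(n)
    for x in range(-95,100,5):
        row=[]
        for y in (-41,-30,-10,10,30):
            m=(abs(S[...,0]-x)<4)&(abs(S[...,1]-y)<6)&(S[...,2]<200)
            row.append(f"{np.nanmedian(S[...,2][m]):.0f}/{np.nanmax(S[...,2][m]):.0f}" if m.any() else "-")
        print(x,row)
```

```text
scene
-95 ['180/191', '182/189', '176/188', '-', '-']
-90 ['169/185', '178/189', '172/186', '-', '-']
-85 ['182/184', '181/186', '181/184', '-', '-']
-80 ['170/193', '160/186', '159/174', '145/175', '141/173']
-75 ['155/194', '144/175', '145/176', '143/176', '145/176']
-70 ['150/194', '116/163', '121/176', '122/170', '120/175']
-65 ['154/183', '114/117', '113/118', '113/117', '115/117']
-60 ['152/182', '114/116', '114/116', '113/117', '114/117']
-55 ['144/180', '114/117', '114/116', '115/117', '113/116']
-50 ['149/184', '114/117', '114/117', '114/117', '114/117']
-45 ['153/182', '114/117', '114/117', '114/117', '114/117']
-40 ['150/182', '114/118', '114/115', '114/117', '114/117']
-35 ['155/182', '115/118', '114/115', '115/116', '115/116']
-30 ['164/182', '-', '-', '-', '-']
-25 ['166/182', '-', '-', '-', '-']
-20 ['167/181', '-', '110/110', '-', '4/4']
-15 ['164/182', '114/116', '113/115', '113/116', '113/116']
-10 ['162/182', '115/155', '114/117', '114/116', '114/117']
-5 ['159/181', '114/158', '115/159', '115/159', '114/158']
0 ['159/182', '157/162', '117/161', '156/162', '156/162
[... 2566 characters left out ...]
12/115', '111/117']
35 ['113/171', '111/116', '113/116', '112/117', '112/115']
40 ['123/171', '111/116', '112/116', '112/115', '112/115']
45 ['159/175', '111/116', '112/116', '111/118', '112/115']
50 ['112/175', '111/114', '112/116', '111/118', '112/116']
55 ['118/172', '112/114', '112/117', '111/115', '111/116']
60 ['150/173', '112/114', '111/117', '112/116', '111/115']
65 ['140/173', '112/116', '111/114', '112/116', '111/115']
70 ['111/176', '112/116', '112/118', '111/116', '112/115']
75 ['118/173', '113/116', '111/118', '111/115', '111/115']
80 ['135/170', '112/114', '111/113', '112/115', '111/112']
85 ['-', '-', '-', '-', '-']
90 ['4/6', '-', '-', '-', '-']
95 ['4/6', '-', '-', '-', '-']
```

A dark rod crosses the trough at about z 150. It is probably the pivot shaft, so I'll watch how the first case lands. The pusher is above the gap between the second and third cases, so I'm lowering it.

```bash
python3 -m pendant '[[45,[12,-4,3],[0.008,-0.006,0]],[45,[26,-4,3],[0.008,-0.006,0]],[45,[38,-4,3],[0.008,-0.006,0]],[45,[38,-4,3],[0.008,-0.006,0]],[45,[38,-4,3],[0.008,-0.006,0]]]'
python3 - <<'E'
from h import *
plan(0,(-12,-171,186),(-12,-90,186),(-12,-40,186))
for n in ("scene",):
    c=optics.read_camera(n); i=c["image"]
    u,v=proj(c,st2w(-12,-130,190)); u,v=int(u),int(v)
    cv2.imwrite(f"pics/{n}2.png",cv2.resize(i[max(0,v-75):v+75,max(0,u-100):u+100],None,fx=4,fy=4))
E
```

```text
time_s: 3.67
tool_pos: [0.5146, -0.1149, 0.2067]
tool_rot: [1.1, 89.7, -7.2]
force: [0.8, 0.1, 0.2]
grip_width: 0.045
tip now (st) [  -9.7 -172.4  189.7] jaw -0.09 toolx [ 0.006 -0.001 -1.   ] q [-27.   4.  39. 105.  -3.  72.   4.] F [0.8 0.1 0.2] t 3.67
(-12, -171, 186) shift [3.7, 1.4, -2.3] turn [-0.0015, 0.0057, -0.0001]
(-12, -90, 186) shift [3.7, 82.4, -2.4] turn [-0.0015, 0.0057, -0.0001]
(-12, -40, 186) shift [3.7, 132.4, -2.5] turn [-0.0015, 0.0057, -0.0001]
```

View pics/scene2.png

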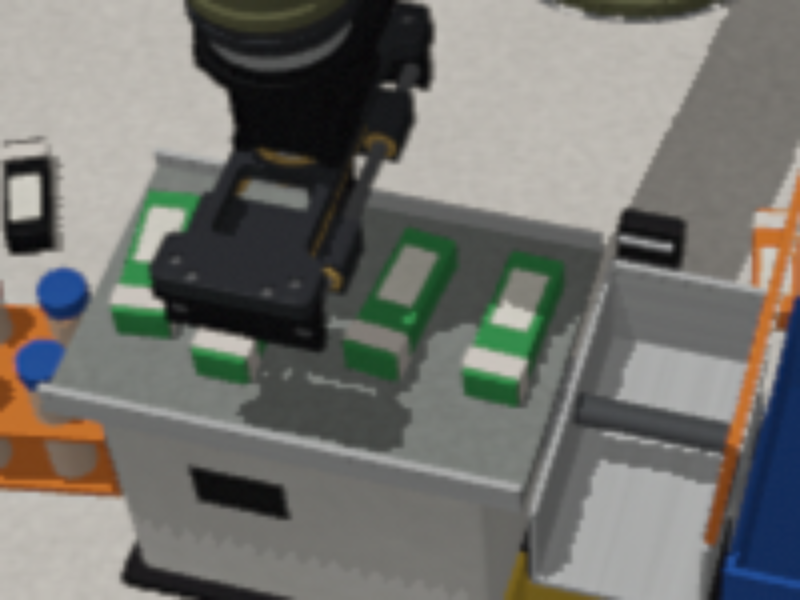

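```bash
python3 -m pendant '[[45,[3,8,-2],[0,0.006,0]],[45,[3,16,-2],[0,0.006,0]],[45,[3,24,-2],[0,0.006,0]],[45,[3,32,-2],[0,0.006,0]],[45,[3,40,-2],[0,0.006,0]],[45,[3,48,-2],[0,0.006,0]],[45,[3,56,-2],[0,0.006,0]],[45,[3,64,-2],[0,0.006,0]],[45,[3,72,-2],[0,0.006,0]],[45,[3,80,-2],[0,0.006,0]]]'
python3 - <<'E'
from h import *
plan(0,(-12,-90,186),(-12,-40,186))
for n in ("scene",):
    c=optics.read_camera(n); i=c["image"]
    u,v=proj(c,st2w(-12,-50,190)); u,v=int(u),int(v)
    cv2.imwrite(f"pics/{n}3.png",cv2.resize(i[max(0,v-75):v+75,max(0,u-100):u+100],None,fx=4,fy=4))
E
```

```text
time_s: 4.55
tool_pos: [0.5242, -0.035, 0.2036]
tool_rot: [-58.1, 90.0, -66.4]
force: [0.7, -0.8, 1.3]
grip_width: 0.045
tip now (st) [-11.6 -91.9 186.6] jaw -0.11 toolx [ 0. -0. -1.] q [-33.   4.  35. 105.  -3.  72.  -5.] F [ 0.7 -0.8  1.3] t 4.55
(-12, -90, 186) shift [0.6, 1.9, -0.4] turn [-0.002, 0.0, 0.0001]
(-12, -40, 186) shift [0.6, 51.9, -0.5] turn [-0.002, 0.0, 0.0001]
```

View pics/scene3.png

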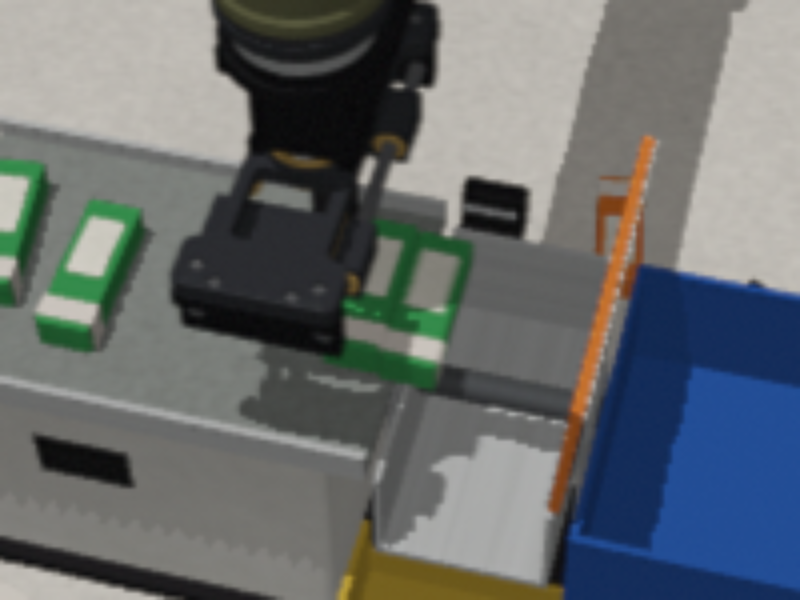

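The two cases are aligned side by side at the trough's edge, with the first one about to tip. I'm continuing the push.

```bash
python3 -m pendant '[[45,[0,7,0],[0,0,0]],[45,[0,14,0],[0,0,0]],[45,[0,20,0],[0,0,0]],[45,[0,20,0],[0,0,0]],[45,[0,20,0],[0,0,0]]]'
python3 - <<'E'
from h import *
plan(0,(-12,-40,186),(-12,-35,186))
for n in ("scene",):
    c=optics.read_camera(n); i=c["image"]
    u,v=proj(c,st2w(-12,-50,190)); u,v=int(u),int(v)
    cv2.imwrite(f"pics/{n}4.png",cv2.resize(i[max(0,v-75):v+75,max(0,u-100):u+100],None,fx=4,fy=4))
E
```

```text
time_s: 5.02
tool_pos: [0.5271, -0.0153, 0.2034]
tool_rot: [126.3, 90.0, 118.1]
force: [0.3, -0.3, 0.3]
grip_width: 0.0452
tip now (st) [-11.6 -72.  186.4] jaw -0.05 toolx [-0.  0. -1.] q [-34.   5.  34. 104.  -3.  72.  -7.] F [ 0.3 -0.3  0.3] t 5.02
(-12, -40, 186) shift [0.5, 32.0, -0.4] turn [-0.0009, -0.0001, -0.0002]
(-12, -35, 186) shift [0.5, 37.0, -0.4] turn [-0.0009, -0.0001, -0.0002]
```

View pics/scene4.png

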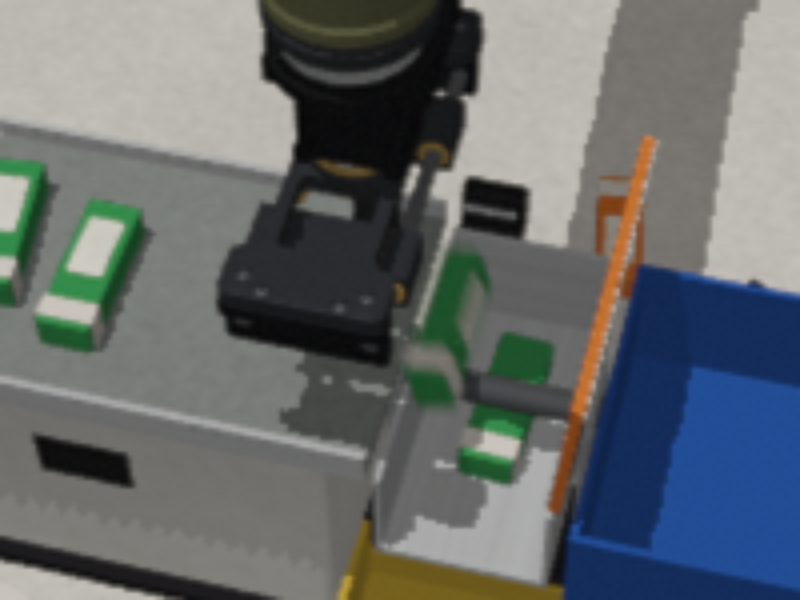

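The first case fell through the drawn rod, so the rod has no solidity. It lies on the trough floor, and the second case is mid-fall. I'm raising the gripper and moving to the bin side of the lid.

```bash
python3 -m pendant '[[0,[-30,0,0],[0,0,0]],[0,[-60,0,0],[0,0,0]],[0,[-95,0,-5],[0,0,0]],[0,[-110,30,-10],[0,0,0]],[0,[-110,62,-20],[0,0,0]],[0,[-110,95,-30],[0,0,0]],[0,[-110,125,-30],[0,0,0]],[0,[-110,145,-30],[0,0,0]],[0,[-110,145,-30],[0,0,0]]]'
python3 - <<'E'
from h import *
plan(0,(-40,68,290),(-40,68,238))
for n in ("scene","top"):
    c=optics.read_camera(n); i=c["image"]
    u,v=proj(c,st2w(-12,0,190)); u,v=int(u),int(v)
    cv2.imwrite(f"pics/{n}5.png",cv2.resize(i[max(0,v-75):v+75,max(0,u-100):u+100],None,fx=4,fy=4))
E
```

```text
time_s: 5.82
tool_pos: [0.5177, 0.1375, 0.313]
tool_rot: [119.8, 89.9, 111.9]
force: [0.0, 0.4, 0.3]
grip_width: 0.0014
tip now (st) [-42.7  78.  296. ] jaw 0.32 toolx [-0.001  0.002 -1.   ] q [-43.   2.  26.  94.  -1.  84. -24.] F [0.  0.4 0.3] t 5.82
(-40, 68, 290) shift [6.0, -10.0, 2.6] turn [0.0056, -0.0009, -0.0015]
(-40, 68, 238) shift [58.0, -10.0, 2.6] turn [0.0056, -0.0009, -0.0015]
```

View pics/scene5.png

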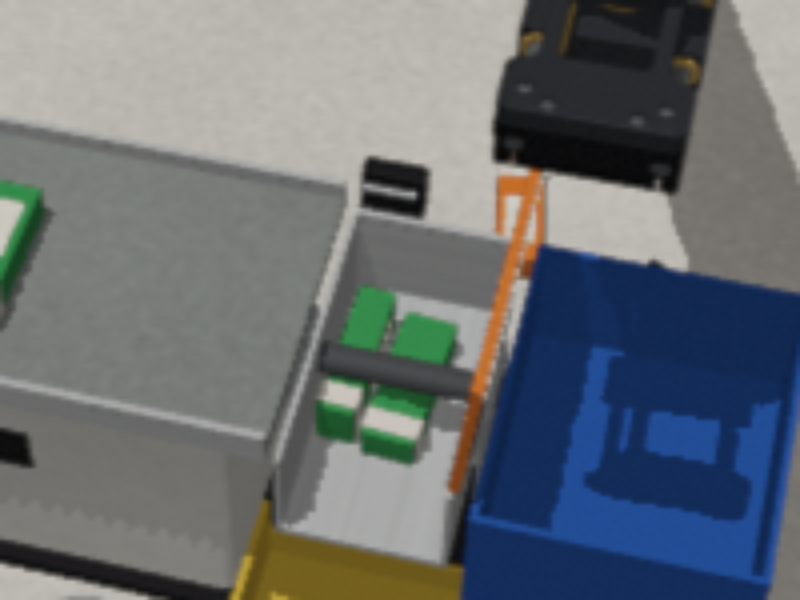

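View pics/top5.png

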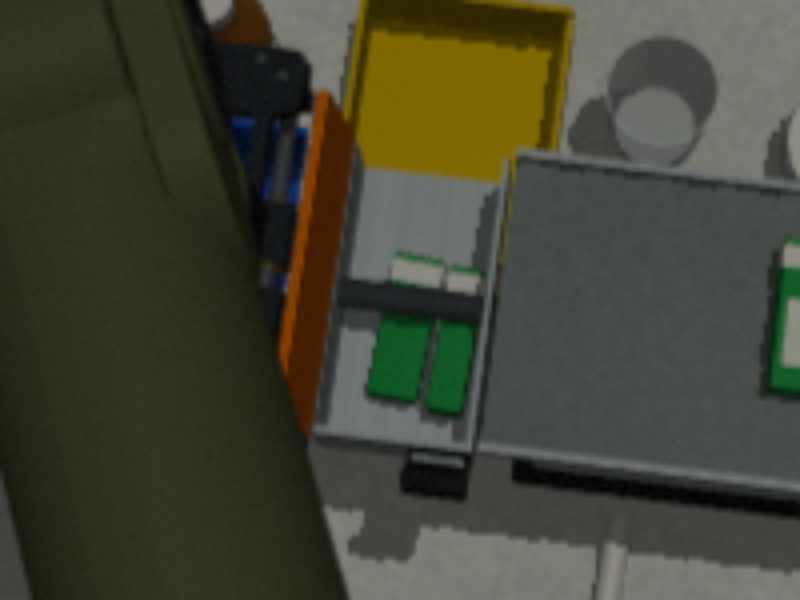

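Both cases lie flat side by side in the trough, at (370,365) and (410,385) in the crop. Now I'll swing the lid down along its arc.

```bash
python3 -m pendant '[[0,[30,-4,3],[0,0,0]],[0,[54,-6,3],[0,0,0]],[0,[54,-6,3],[0,0,0]],[0,[54,-14,3],[0,0,0]],[0,[54,-20,3],[0,0,0]],[0,[54,-27,3],[0,0,0]],[0,[54,-34,3],[0,0,0]],[0,[56,-40,3],[0,0,0]],[0,[57,-46,3],[0,0,0]],[0,[57,-46,3],[0,0,0]]]'
python3 - <<'E'
from h import *
plan(0,(-40,19.9,233),(-40,9.4,226),(-40,0,216),(-40,-6,205),(-40,-11,193))
for n in ("scene",):
    c=optics.read_camera(n); i=c["image"]
    u,v=proj(c,st2w(-12,30,190)); u,v=int(u),int(v)
    cv2.imwrite(f"pics/{n}6.png",cv2.resize(i[max(0,v-75):v+75,max(0,u-100):u+100],None,fx=4,fy=4))
E
```

```text
time_s: 6.75
tool_pos: [0.5147, 0.0839, 0.2569]
tool_rot: [-25.7, 90.0, -34.1]
force: [1.1, -0.3, -0.4]
grip_width: 0.0009
tip now (st) [-38.   24.4 239.9] jaw -0.23 toolx [ 0.001 -0.    -1.   ] q [-40.   2.  29. 101.  -1.  78. -20.] F [ 1.1 -0.3 -0.4] t 6.75
(-40, 19.9, 233) shift [6.9, -4.5, -2.0] turn [-0.0041, 0.0007, 0.0003]
(-40, 9.4, 226) shift [13.9, -15.0, -2.0] turn [-0.0041, 0.0007, 0.0003]
(-40, 0, 216) shift [23.9, -24.4, -1.9] turn [-0.0041, 0.0007, 0.0003]
(-40, -6, 205) shift [34.9, -30.4, -1.9] turn [-0.0041, 0.0007, 0.0003]
(-40, -11, 193) shift [46.9, -35.4, -1.9] turn [-0.0041, 0.0007, 0.0003]
```

View pics/scene6.png

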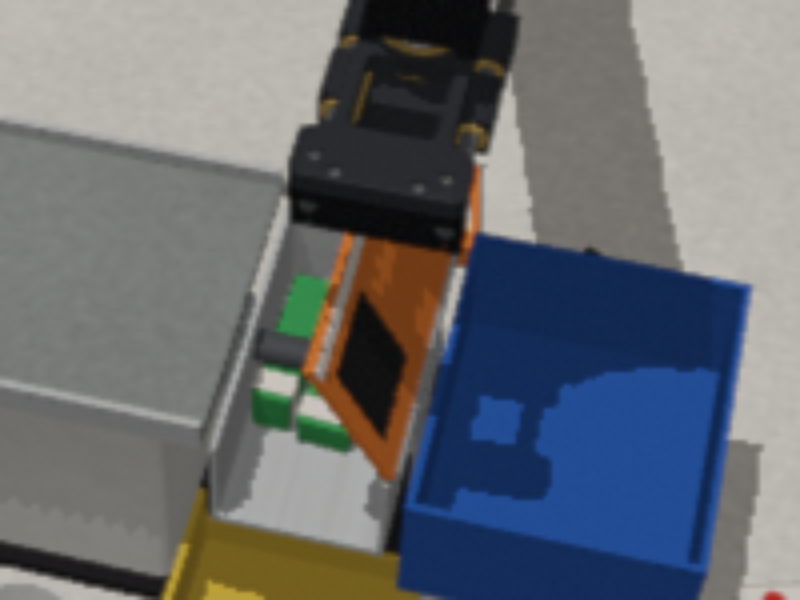

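```bash
python3 -m pendant '[[0,[4,-7,-2],[0,0,0]],[0,[9,-12,-2],[0,0,0]],[0,[14,-18,-2],[0,0,0]],[0,[21,-24,-2],[0,0,0]],[0,[28,-29,-2],[0,0,0]],[0,[35,-33,-2],[0,0,0]],[0,[41,-38,-2],[0,0,0]],[0,[46,-42,-2],[0,0,0]],[0,[48,-46,-2],[0,0,0]],[0,[48,-48,-2],[0,0,0]]]'
python3 - <<'E'
from h import *
plan(0,(-40,-28,190),(-40,-28,180))
for n in ("scene",):
    c=optics.read_camera(n); i=c["image"]
    u,v=proj(c,st2w(-12,30,190)); u,v=int(u),int(v)
    cv2.imwrite(f"pics/{n}7.png",cv2.resize(i[max(0,v-75):v+75,max(0,u-100):u+100],None,fx=4,fy=4))
E
```

```text
time_s: 7.63
tool_pos: [0.5052, 0.0378, 0.2078]
tool_rot: [-143.0, 89.9, -151.3]
force: [0.4, -0.0, -0.9]
grip_width: 0.0006
tip now (st) [-40.8 -22.5 190.8] jaw -0.14 toolx [-0.001 -0.001 -1.   ] q [-37.   1.  31. 107.  -1.  72. -15.] F [ 0.4 -0.  -0.9] t 7.63
(-40, -28, 190) shift [0.8, -5.5, 0.8] turn [-0.0025, -0.0011, 0.0008]
(-40, -28, 180) shift [10.8, -5.5, 0.8] turn [-0.0025, -0.0011, 0.0008]
```

View pics/scene7.png

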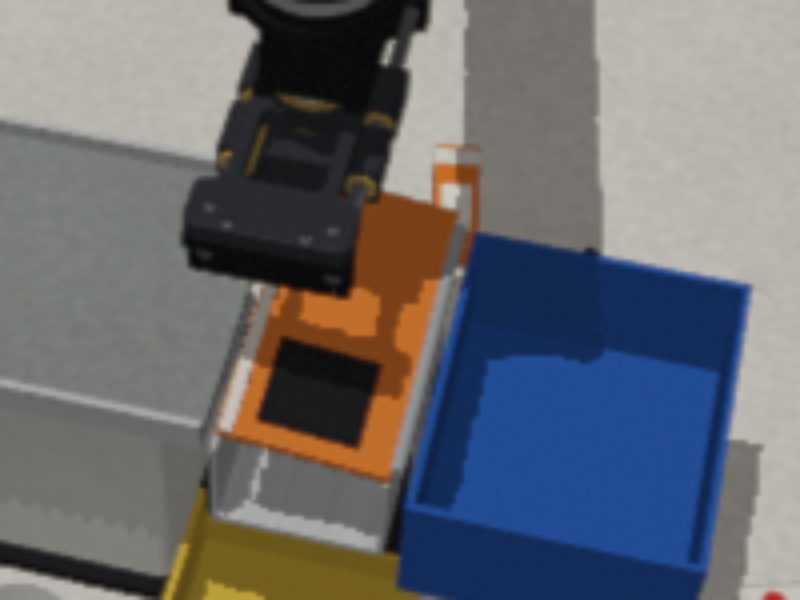

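The lid is almost flat and resting at the catch. I'm pressing near the white edge in small steps.

```bash
python3 -m pendant '[[0,[0,-6,1],[0,0,0]],[0,[2,-7,1],[0,0,0]],[0,[4,-7,1],[0,0,0]],[0,[5,-7,1],[0,0,0]],[0,[6,-7,1],[0,0,0]]]'; python3 -m pendant '[[0,[1,0,0],[0,0,0]],[0,[1,0,0],[0,0,0]]]';  python3 -m pendant '[[0,[1,0,0],[0,0,0]],[0,[1,0,0],[0,0,0]]]'; python3 -c "
from h import *
plan(0,(-40,-30,180))"
```

```text
time_s: 8.1
tool_pos: [0.5062, 0.0309, 0.2035]
tool_rot: [-24.2, 89.9, -32.5]
force: [-0.7, -3.0, 8.4]
grip_width: 0.0006
time_s: 8.27
tool_pos: [0.5063, 0.0308, 0.203]
tool_rot: [-18.8, 89.9, -27.1]
force: [-1.6, -3.5, 7.3]
grip_width: 0.0008
time_s: 8.43
tool_pos: [0.5064, 0.0306, 0.2024]
tool_rot: [-12.5, 89.9, -20.9]
force: [-2.3, -3.2, 8.8]
grip_width: 0.0005
tip now (st) [-38.5 -29.5 185.4] jaw -0.14 toolx [ 0.002 -0.001 -1.   ] q [-37.   2.  31. 107.  -1.  71. -14.] F [-2.3 -3.2  8.8] t 8.43
(-40, -30, 180) shift [5.4, -0.5, -1.4] turn [-0.0024, 0.0019, 0.0004]
```

```bash
python3 -m pendant '[[0,[1,0,0],[0,0,0]],[0,[2,0,0],[0,0,0]]]';  python3 -m pendant '[[0,[1,0,0],[0,0,0]],[0,[2,0,0],[0,0,0]]]';python3 -m pendant '[[0,[1,0,0],[0,0,0]],[0,[1,0,0],[0,0,0]]]'; python3 -c "
from h import *
plan(0,(-40,-30,180))"
```

```text
time_s: 8.6
tool_pos: [0.5065, 0.0305, 0.2016]
tool_rot: [-2.1, 89.9, -10.4]
force: [-7.2, -4.0, 21.7]
grip_width: 0.0006
time_s: 8.77
tool_pos: [0.5065, 0.0304, 0.1991]
tool_rot: [-6.8, 89.9, -15.1]
force: [-0.3, -1.9, 3.0]
grip_width: 0.0006
time_s: 8.93
tool_pos: [0.5064, 0.0312, 0.1971]
tool_rot: [6.3, 89.9, -2.0]
force: [-1.4, -2.8, 8.5]
grip_width: 0.0006
tip now (st) [-38.7 -28.9 180.1] jaw -0.12 toolx [ 0.002 -0.    -1.   ] q [-37.   2.  31. 107.  -1.  71. -14.] F [-1.4 -2.8  8.5] t 8.93
(-40, -30, 180) shift [0.1, -1.1, -1.3] turn [-0.0021, 0.0017, -0.0002]
```

Force rose to about 22 N, then dropped as the tip reached z 180, so the catch snapped. I'm lifting off and checking.

```bash
python3 -m pendant '[[0,[-25,0,0],[0,0,0]],[0,[-60,0,0],[0,0,0]],[45,[-80,-30,5],[0,0,0]],[45,[-80,-70,15],[0,0,0]],[45,[-80,-110,25],[0,0,0]],[45,[-80,-150,35],[0,0,0]],[45,[-80,-190,38],[0,0,0]],[45,[-80,-230,38],[0,0,0]],[45,[-80,-265,38],[0,0,0]],[45,[-80,-267,38],[0,0,0]]]'
python3 - <<'E'
from h import *
plan(0,(0,-298,260),(0,-298,186))
for n in ("scene","top"):
    c=optics.read_camera(n); W=cloud(c); D=(W-P0)*1000; S=np.stack([D@XS,D@YS,D[...,2]],-1)
    for y in (-34,-20,0,20,36):
        print(n,y,[round(float(np.nanmedian(S[...,2][(abs(S[...,0]-x)<8)&(abs(S[...,1]-y)<4)])),1) for x in (-60,-30,0,30,60)])
    m=(abs(W[...,2]-.2)<.006).astype(np.uint8)
    k,l,s,cen=cv2.connectedComponentsWithStats(m)
    for i in range(1,k):
        if s[i,4]>150: 
            p=W[l==i].mean(0); print("blk",s[i],w2st(p).round(1),cv2.minAreaRect(W[l==i][:,:2].astype(np.float32)*1000)[1:])
    i=c["image"]
    u,v=proj(c,st2w(-12,-100,190)); u,v=int(u),int(v)
    cv2.imwrite(f"pics/{n}8.png",cv2.resize(i[max(0,v-100):v+100,max(0,u-133):u+133],None,fx=3,fy=3))
E
```

```text
time_s: 9.77
tool_pos: [0.5017, -0.2462, 0.2756]
tool_rot: [-89.0, 89.7, -97.9]
force: [-1.1, 0.6, -0.3]
grip_width: 0.0428
tip now (st) [  -3.7 -304.2  258.6] jaw -0.73 toolx [-0.001 -0.004 -1.   ] q [-19.   7.  47.  95.  -5.  80.  19.] F [-1.1  0.6 -0.3] t 9.77
(0, -298, 260) shift [-1.4, 6.2, 3.7] turn [-0.0127, 0.0001, 0.0044]
(0, -298, 186) shift [72.6, 6.5, 3.6] turn [-0.0127, 0.0001, 0.0044]
scene -34 [181.9, 181.1, 181.5, 29.2, 114.5]
scene -20 [180.8, 181.6, 180.9, 179.2, 114.5]
scene 0 [180.9, 181.5, 181.2, 177.5, 114.7]
scene 20 [180.7, 181.0, 181.3, 180.0, 114.5]
scene 36 [180.5, 180.3, 179.8, 179.2, 115.1]
blk [324  46  53  15 351] [-493.6 -111.5  198. ] ((58.175682067871094, 119.86526489257812), 19.03205108642578)
blk [215 175  23  34 483] [  -3.2 -254.2  200.5] ((29.885896682739258, 83.39034271240234), 88.23038482666016)
blk [235 185  27  35 501] [  12.3 -202.9  200.4] ((28.96612548828125, 82.61042022705078), 80.83282470703125)
top -34 [178.8, 179.6, 178.6, 178.9, 178.7]
top -20 [179.7, 179.0, 179.3, 178.7, 179.7]
top 0 [179.2, 178.6, 178.9, 178.7, 179.7]
top 20 [179.9, 178.2, 178.3, 179.1, 179.0]
top 36 [178.5, 178.6, 179.2, 178.5, 178.8]
blk [384 227  18  39 519] [   4.8 -206.1  199. ] ((28.361604690551758, 80.16569519042969), 80.6591567993164)
blk [410 238  15  38 519] [ -10.5 -258.   198.9] ((28.51847267150879, 77.94761657714844), 88.87659454345703)
```

View pics/scene8.png

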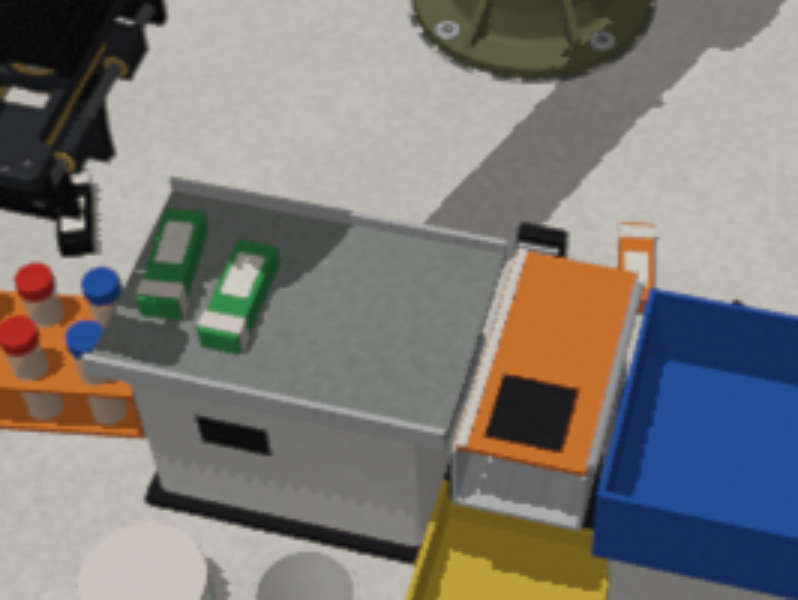

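The lid is flat at z≈179 everywhere and the two extra cases are untouched at y≈-204 and -256. I'm lowering behind the rearmost case.

```bash
python3 -m pendant '[[45,[25,6,4],[-0.013,0,0.004]],[45,[55,6,4],[-0.013,0,0.004]],[45,[72,6,4],[-0.013,0,0.004]],[45,[72,6,4],[-0.013,0,0.004]],[45,[72,6,4],[-0.013,0,0.004]]]'
python3 - <<'E'
from h import *
plan(0,(0,-298,186),(0,-200,186),(0,40,186))
E
```

```text
time_s: 10.28
tool_pos: [0.5098, -0.2304, 0.2029]
tool_rot: [110.7, 89.7, 103.4]
force: [-0.1, 0.0, 0.6]
grip_width: 0.0447
tip now (st) [   2.  -287.3  185.9] jaw 0.81 toolx [-0.001  0.005 -1.   ] q [-19.  11.  46. 100.  -8.  72.  22.] F [-0.1  0.   0.6] t 10.28
(0, -298, 186) shift [-0.1, -10.6, -2.2] turn [0.0141, -0.0019, -0.0049]
(0, -200, 186) shift [0.3, 87.4, -0.8] turn [0.0141, -0.0019, -0.0049]
(0, 40, 186) shift [1.5, 327.4, 2.6] turn [0.0141, -0.0019, -0.0049]
```

```bash
python3 -m pendant '[[45,[0,6,-1],[0.014,0,-0.005]],[45,[0,14,-1],[0.014,0,-0.005]],[45,[0,24,-1],[0.014,0,-0.005]],[45,[0,35,0],[0.014,0,-0.005]],[45,[0,46,0],[0.014,0,-0.005]],[45,[0,57,0],[0.014,0,-0.005]],[45,[0,68,0],[0.014,0,-0.005]],[45,[0,79,0],[0.014,0,-0.005]],[45,[0,88,0],[0.014,0,-0.005]],[45,[0,92,0],[0.014,0,-0.005]]]'
python3 - <<'E'
from h import *
plan(0,(0,-100,186),(0,40,186))
for n in ("scene",):
    c=optics.read_camera(n);i=c["image"]
    u,v=proj(c,st2w(-12,-100,190)); u,v=int(u),int(v)
    cv2.imwrite(f"pics/{n}9.png",cv2.resize(i[max(0,v-100):v+100,max(0,u-133):u+133],None,fx=3,fy=3))
E
```

```text
time_s: 11.12
tool_pos: [0.522, -0.1394, 0.2038]
tool_rot: [-114.5, 90.0, -122.7]
force: [0.6, -0.9, 0.2]
grip_width: 0.0449
tip now (st) [   1.1 -195.5  186.8] jaw -0.04 toolx [-0. -0. -1.] q [-27.   7.  42. 103.  -5.  72.   8.] F [ 0.6 -0.9  0.2] t 11.12
(0, -100, 186) shift [0.8, 95.5, -1.2] turn [-0.0007, -0.0001, 0.0002]
(0, 40, 186) shift [0.8, 235.5, -1.3] turn [-0.0007, -0.0001, 0.0002]
```

View pics/scene9.png

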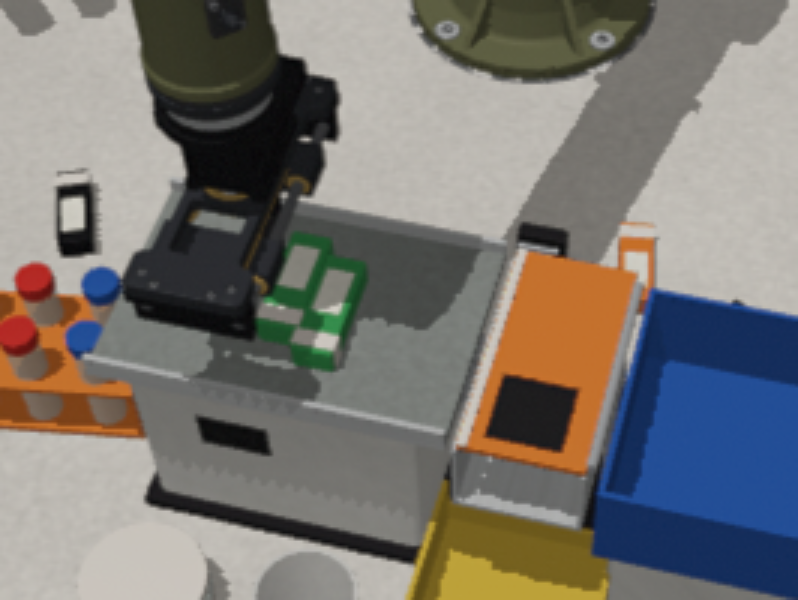

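The two extra cases are flush and squared against the pusher, so I'm continuing.

```bash
python3 -m pendant '[[45,[1,8,-1],[0,0,0]],[45,[1,18,-1],[0,0,0]],[45,[1,29,-1],[0,0,0]],[45,[1,40,-1],[0,0,0]],[45,[1,51,-1],[0,0,0]],[45,[1,62,-1],[0,0,0]],[45,[1,73,-1],[0,0,0]],[45,[1,84,-1],[0,0,0]],[45,[1,93,-1],[0,0,0]],[45,[1,98,-1],[0,0,0]]]'
python3 - <<'E'
from h import *
plan(0,(0,-30,186),(0,40,186))
for n in ("scene",):
    c=optics.read_camera(n);i=c["image"]
    u,v=proj(c,st2w(-12,-50,190)); u,v=int(u),int(v)
    cv2.imwrite(f"pics/{n}10.png",cv2.resize(i[max(0,v-100):v+100,max(0,u-133):u+133],None,fx=3,fy=3))
E
```

```text
time_s: 12.0
tool_pos: [0.5351, -0.0424, 0.2027]
tool_rot: [-99.9, 90.0, -108.2]
force: [0.3, -0.0, 0.8]
grip_width: 0.045
tip now (st) [  0.3 -97.7 185.7] jaw -0.06 toolx [-0.    -0.001 -1.   ] q [-33.   6.  38. 103.  -4.  72.  -3.] F [ 0.3 -0.   0.8] t 12.0
(0, -30, 186) shift [-0.3, 67.7, -0.4] turn [-0.001, -0.0001, 0.0006]
(0, 40, 186) shift [-0.3, 137.7, -0.4] turn [-0.001, -0.0001, 0.0006]
```

View pics/scene10.png

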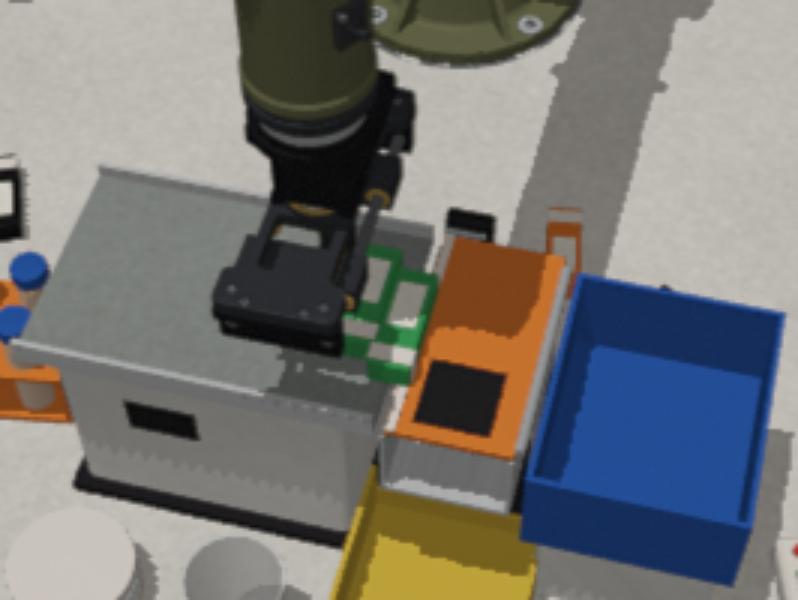

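```bash
python3 -m pendant '[[45,[-1,7,0],[0,0,0]],[45,[-1,15,0],[0,0,0]],[45,[-1,24,0],[0,0,0]],[45,[-1,33,0],[0,0,0]],[45,[-1,42,0],[0,0,0]],[45,[-1,51,0],[0,0,0]],[45,[-1,60,0],[0,0,0]],[45,[-1,69,0],[0,0,0]],[45,[-1,77,0],[0,0,0]],[45,[-1,82,0],[0,0,0]]]'
python3 - <<'E'
from h import *
plan(0,(0,35,186),(0,45,186))
for n in ("scene",):
    c=optics.read_camera(n);i=c["image"]
    u,v=proj(c,st2w(-12,0,190)); u,v=int(u),int(v)
    cv2.imwrite(f"pics/{n}11.png",cv2.resize(i[max(0,v-100):v+100,max(0,u-133):u+133],None,fx=3,fy=3))
E
```

```text
time_s: 12.88
tool_pos: [0.547, 0.0383, 0.2037]
tool_rot: [-95.1, 90.0, -103.4]
force: [-0.0, -0.6, 1.1]
grip_width: 0.0451
tip now (st) [  0.5 -16.1 186.7] jaw -0.09 toolx [-0.    -0.001 -1.   ] q [-38.   8.  34. 102.  -5.  72. -11.] F [-0.  -0.6  1.1] t 12.88
(0, 35, 186) shift [0.7, 51.1, -0.5] turn [-0.0016, -0.0001, 0.0007]
(0, 45, 186) shift [0.6, 61.1, -0.6] turn [-0.0016, -0.0001, 0.0007]
```

View pics/scene11.png

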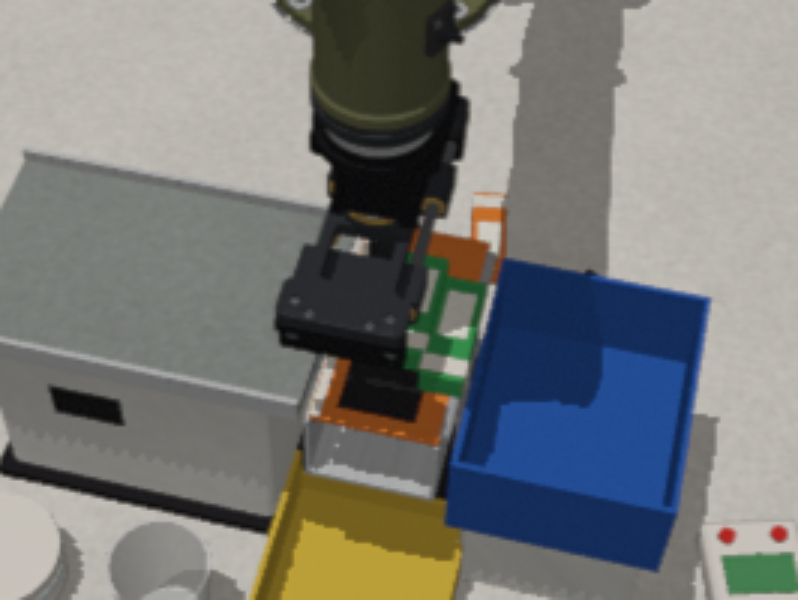

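```bash
python3 -m pendant '[[45,[0,7,0],[0,0,0]],[45,[0,15,0],[0,0,0]],[45,[0,23,0],[0,0,0]],[45,[0,31,0],[0,0,0]],[45,[0,39,0],[0,0,0]],[45,[0,47,0],[0,0,0]],[45,[0,55,0],[0,0,0]],[45,[0,60,0],[0,0,0]],[45,[0,60,0],[0,0,0]],[45,[-15,55,0],[0,0,0]]]'
python3 - <<'E'
from h import *
plan(0,(0,35,186),(0,45,186))
for n in ("scene",):
    c=optics.read_camera(n);i=c["image"]
    u,v=proj(c,st2w(-12,60,190)); u,v=int(u),int(v)
    cv2.imwrite(f"pics/{n}12.png",cv2.resize(i[max(0,v-100):v+100,max(0,u-133):u+133],None,fx=3,fy=3))
E
```

```text
time_s: 13.77
tool_pos: [0.553, 0.0924, 0.216]
tool_rot: [-145.8, 89.7, -154.0]
force: [-0.6, 0.4, -0.3]
grip_width: 0.0452
tip now (st) [ -1.3  38.3 199. ] jaw -0.03 toolx [-0.005 -0.003 -1.   ] q [-41.   9.  32.  99.  -5.  74. -16.] F [-0.6  0.4 -0.3] t 13.77
(0, 35, 186) shift [13.0, -3.3, 1.3] turn [-0.0005, -0.0048, 0.0033]
(0, 45, 186) shift [13.0, 6.7, 1.3] turn [-0.0005, -0.0048, 0.0033]
```

View pics/scene12.png

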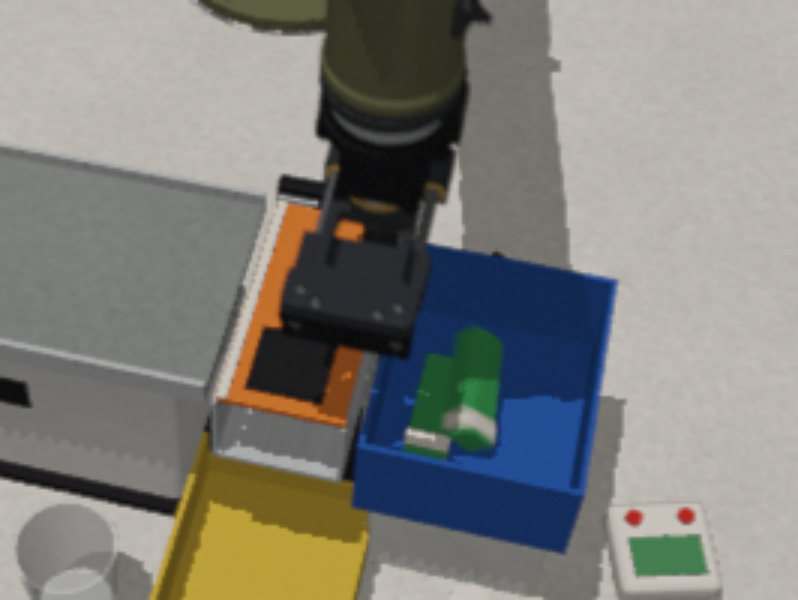

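Both extra cases are in the blue bin, at (435,400) and (478,385) in the crop. I'm lifting, turning the wrist 90° and moving above the dark square.

```bash
python3 -m pendant '[[0,[-30,0,0],[0,0,0]],[0,[-60,0,0],[0.1,0,0]],[0,[-60,-5,8],[0.22,0,0]],[0,[-60,-10,16],[0.34,0,0]],[0,[-60,-15,24],[0.46,0,0]],[0,[-60,-20,32],[0.58,0,0]],[0,[-60,-25,40],[0.7,0,0]],[0,[-60,-30,48],[0.82,0,0]],[0,[-60,-35,55],[0.94,0,0]],[0,[-60,-38,59],[1.06,0,0]]]'
python3 - <<'E'
from h import *
plan(-90,(58,0,190))
for n in ("scene","top"):
    c=optics.read_camera(n); W=cloud(c); D=(W-P0)*1000; S=np.stack([D@XS,D@YS,D[...,2]],-1)
    u,v=proj(c,st2w(0,117,110)); i=c["image"]; u,v=int(u),int(v)
    cv2.imwrite(f"pics/{n}13.png",cv2.resize(i[max(0,v-75):v+75,max(0,u-100):u+100],None,fx=4,fy=4))
    g=i.astype(int); m=((g[...,1]>g[...,2]+40)&(g[...,1]>g[...,0]+20)&(S[...,1]>40)&(S[...,1]<195)&(abs(S[...,0])<90))
    print(n,m.sum(),np.nanmin(S[m],0).round(),np.nanmax(S[m],0).round() if m.any() else 0)
    for y in (-34,-20,0,20,36):
        print(y,[round(float(np.nanmedian(S[...,2][(abs(S[...,0]-x)<8)&(abs(S[...,1]-y)<4)&(S[...,2]<190)])),1) for x in (-60,-30,0,30,60)])
E
```

```text
time_s: 14.65
tool_pos: [0.6084, 0.0435, 0.2787]
tool_rot: [1.2, 89.9, -68.3]
force: [0.0, -0.6, -0.4]
grip_width: 0.001
tip now (st) [ 60.5  -2.2 261.7] jaw -61.34 toolx [ 0.001 -0.002 -1.   ] q [-40.  15.  41.  87. -10.  82. -68.] F [ 0.  -0.6 -0.4] t 14.65
(58, 0, 190) shift [71.7, -1.2, -3.2] turn [0.5002, 0.0018, -0.0005]
scene 624 [-48.  80.  97.] [ 49. 166. 119.]
-34 [nan, nan, 182.3, 179.2, 114.6]
-20 [nan, nan, 179.6, 179.2, 115.0]
0 [nan, 180.9, 180.7, 102.9, 114.7]
20 [nan, 181.9, 181.0, 179.2, 114.4]
36 [180.6, 180.2, 180.4, 178.4, 114.5]
top 118 [-52. 133. 108.] [ 27. 162. 118.]
-34 [nan, nan, nan, nan, 179.1]
-20 [nan, nan, nan, nan, nan]
0 [nan, nan, nan, nan, nan]
20 [nan, nan, nan, nan, nan]
36 [nan, nan, nan, nan, nan]
  return np.nanmean(a, axis, out=out, keepdims=keepdims)
```

View pics/scene13.png

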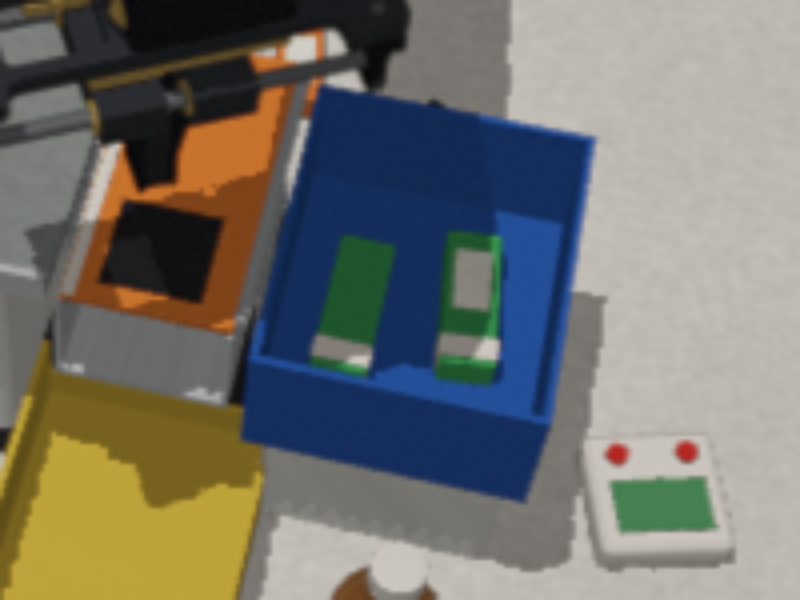

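Both extras lie flat in the bin at (355,300) and (470,305) in the crop, and the lid is flat. I'm finishing the turn and going down to just above the dark square.

```bash
python3 -m pendant '[[0,[0,0,-2],[0.12,0,0]],[0,[0,-1,-3],[0.24,0,0]],[0,[10,-1,-3],[0.36,0,0]],[0,[35,-1,-3],[0.48,0,0]],[0,[60,-1,-3],[0.5,0,0]],[0,[70,-1,-3],[0.5,0,0]],[0,[70,-1,-3],[0.5,0,0]]]'; python3 -c "
from h import *
plan(-90,(58,0,185),(58,0,147))"
```

```text
time_s: 15.33
tool_pos: [0.6037, 0.0478, 0.2061]
tool_rot: [-64.7, 89.7, -162.2]
force: [-0.2, 0.5, 0.1]
grip_width: 0.0006
tip now (st) [ 55.2   1.4 189.1] jaw -89.34 toolx [-0.005 -0.002 -1.   ] q [-43.  17.  44.  94. -12.  74. -95.] F [-0.2  0.5  0.1] t 15.33
(58, 0, 185) shift [4.1, 2.7, 1.5] turn [0.0115, 0.0023, 0.0048]
(58, 0, 147) shift [42.1, 2.9, 1.4] turn [0.0115, 0.0023, 0.0048]
```

```bash
python3 -m pendant '[[0,[4,3,1],[0.01,0,0.005]],[0,[8,3,1],[0.01,0,0.005]],[0,[11,3,1],[0.01,0,0.005]],[0,[14,3,1],[0.01,0,0.005]],[0,[16,3,1],[0.01,0,0.005]]]';  python3 -m pendant '[[0,[3,0,0],[0,0,0]],[0,[6,0,0],[0,0,0]],[0,[9,0,0],[0,0,0]],[0,[12,0,0],[0,0,0]]]'
python3 - <<'E'
from h import *
plan(-90,(58,0,147))
for n in ("scene",):
    c=optics.read_camera(n);i=c["image"]
    u,v=proj(c,st2w(40,20,150)); u,v=int(u),int(v)
    cv2.imwrite(f"pics/{n}14.png",cv2.resize(i[max(0,v-75):v+75,max(0,u-100):u+100],None,fx=4,fy=4))
E
```

```text
time_s: 15.75
tool_pos: [0.6104, 0.0457, 0.195]
tool_rot: [92.1, 89.4, -6.2]
force: [0.9, -0.8, 9.1]
grip_width: 0.0006
time_s: 16.08
tool_pos: [0.614, 0.0452, 0.1854]
tool_rot: [94.7, 88.9, -3.6]
force: [7.2, -1.5, 11.2]
grip_width: 0.0006
tip now (st) [ 66.1   0.3 168.4] jaw -90.12 toolx [ 0.019 -0.001 -1.   ] q [-43.  19.  44.  95. -13.  71. -94.] F [ 7.2 -1.5 11.2] t 16.08
(58, 0, 147) shift [21.3, -8.2, 0.3] turn [-0.0021, -0.0015, -0.0185]
```

View pics/scene14.png

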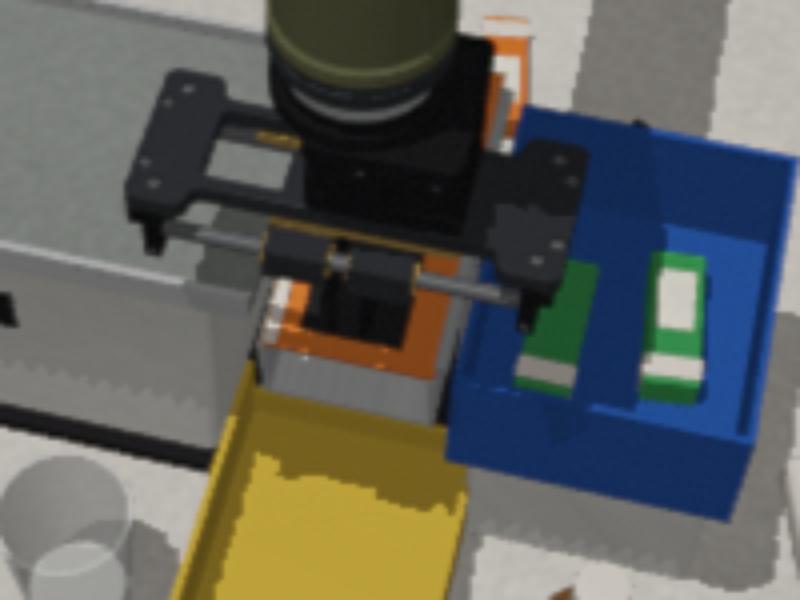

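```bash
python3 -m pendant '[[0,[4,-2,0],[0,0,0]],[0,[8,-4,0],[0,0,0]],[0,[12,-6,0],[0,0,0]],[0,[16,-8,0],[0,0,-0.01]],[0,[18,-9,0],[0,0,-0.01]]]'; python3 -c "
from h import *
plan(-90,(58,0,147))"
```

```text
time_s: 16.55
tool_pos: [0.6132, 0.0453, 0.171]
tool_rot: [96.2, 88.4, -2.1]
force: [22.6, -2.7, 12.1]
grip_width: 0.0002
tip now (st) [ 65.5   0.3 154. ] jaw -90.17 toolx [ 0.028 -0.001 -1.   ] q [-43.  19.  44.  96. -14.  69. -94.] F [22.6 -2.7 12.1] t 16.55
(58, 0, 147) shift [6.8, -7.2, 0.3] turn [-0.0029, -0.003, -0.0275]
```

The lateral force is coming from my -x correction working against the slope. I'm letting it follow forward while pressing down further.

```bash
python3 -m pendant '[[0,[2,4,0],[0,0,0]],[0,[4,8,0],[0,0,0]],[0,[6,9,0],[0,0,0]]]'; python3 -c "
from h import *
plan(-90,(58,0,147))"
```

```text
time_s: 16.8
tool_pos: [0.6143, 0.0453, 0.1614]
tool_rot: [101.1, 89.5, 2.8]
force: [3.5, -0.8, 9.9]
grip_width: 0.0005
tip now (st) [ 66.3   0.4 144.4] jaw -90.12 toolx [ 0.008  0.    -1.   ] q [-42.  20.  43.  96. -15.  69. -93.] F [ 3.5 -0.8  9.9] t 16.8
(58, 0, 147) shift [-2.7, -8.1, 0.4] turn [-0.0021, -0.0015, -0.0079]
```

```bash
python3 -m pendant '[[0,[2,1,0],[0,0,0]],[0,[3,1,0],[0,0,0]],[0,[3,1,0],[0,0,0]],[0,[3,1,0],[0,0,0]],[0,[3,1,0],[0,0,0]],[0,[3,1,0],[0,0,0]]]'
python3 - <<'E'
from h import *
plan(-90,(58,0,147))
for n in ("scene",):
    c=optics.read_camera(n);i=c["image"]
    u,v=proj(c,st2w(80,20,100)); u,v=int(u),int(v)
    cv2.imwrite(f"pics/{n}15.png",cv2.resize(i[max(0,v-75):v+75,max(0,u-100):u+100],None,fx=4,fy=4))
E
```

```text
time_s: 17.3
tool_pos: [0.614, 0.0453, 0.1577]
tool_rot: [103.4, 89.7, 5.1]
force: [3.7, -1.6, 10.0]
grip_width: 0.0002
tip now (st) [ 65.9   0.4 140.7] jaw -90.11 toolx [ 0.006  0.    -1.   ] q [-42.  21.  43.  96. -15.  69. -93.] F [ 3.7 -1.6 10. ] t 17.3
(58, 0, 147) shift [-6.4, -7.7, 0.4] turn [-0.0019, -0.0013, -0.0054]
```

View pics/scene15.png

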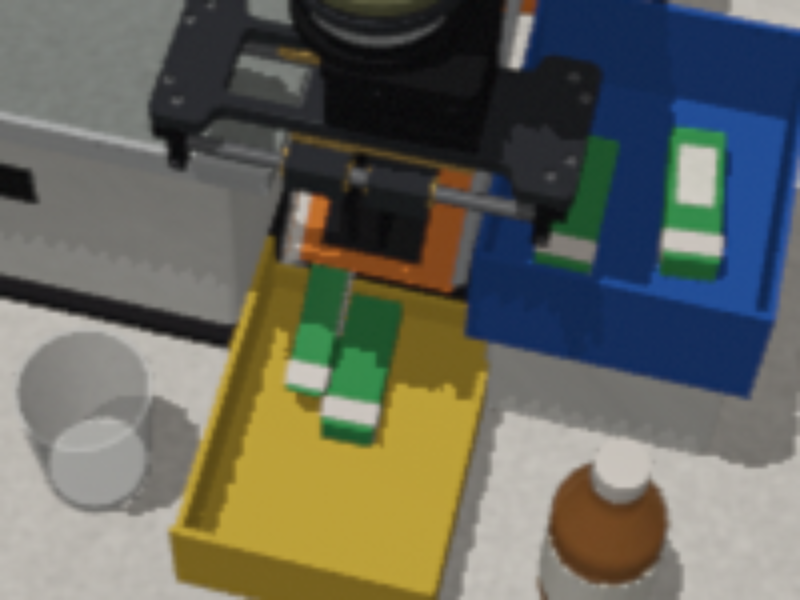

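The counted pair is coming out into the yellow box. I'll hold a bit longer.

```bash
python3 -m pendant '[[0,[0,0,0],[0,0,0]],[0,[1,0,0],[0,0,0]],[0,[1,0,0],[0,0,0]],[0,[1,0,0],[0,0,0]],[0,[1,0,0],[0,0,0]],[0,[1,0,0],[0,0,0]]]'
python3 - <<'E'
from h import *
plan(-90,(58,0,147))
for n in ("scene",):
    c=optics.read_camera(n);i=c["image"]; W=cloud(c)
    u,v=proj(c,st2w(80,20,100)); u,v=int(u),int(v)
    cv2.imwrite(f"pics/{n}16.png",cv2.resize(i[max(0,v-75):v+75,max(0,u-100):u+100],None,fx=4,fy=4))
    D=(W-P0)*1000; S=np.stack([D@XS,D@YS,D[...,2]],-1); g=i.astype(int)
    m=((g[...,1]>g[...,2]+40)&(g[...,1]>g[...,0]+20)&(S[...,1]<47)&(S[...,1]>-80)&(S[...,0]>50)&(S[...,0]<250)).astype(np.uint8)
    k,l,s,_=cv2.connectedComponentsWithStats(m)
    for j in range(1,k):
        if s[j,4]>60: print(s[j],np.nanmin(S[l==j],0).round(),np.nanmax(S[l==j],0).round())
E
```

```text
time_s: 17.85
tool_pos: [0.6139, 0.0454, 0.1567]
tool_rot: [104.6, 89.7, 6.3]
force: [3.8, -0.4, 11.1]
grip_width: 0.0006
tip now (st) [ 65.8   0.5 139.7] jaw -90.11 toolx [ 0.005  0.001 -1.   ] q [-42.  21.  43.  96. -15.  69. -93.] F [ 3.8 -0.4 11.1] t 17.85
(58, 0, 147) shift [-7.3, -7.6, 0.4] turn [-0.0019, -0.0013, -0.0052]
[322 276  27  31 457] [ 50. -34.  20.] [104.  14.  56.]
```

View pics/scene16.png

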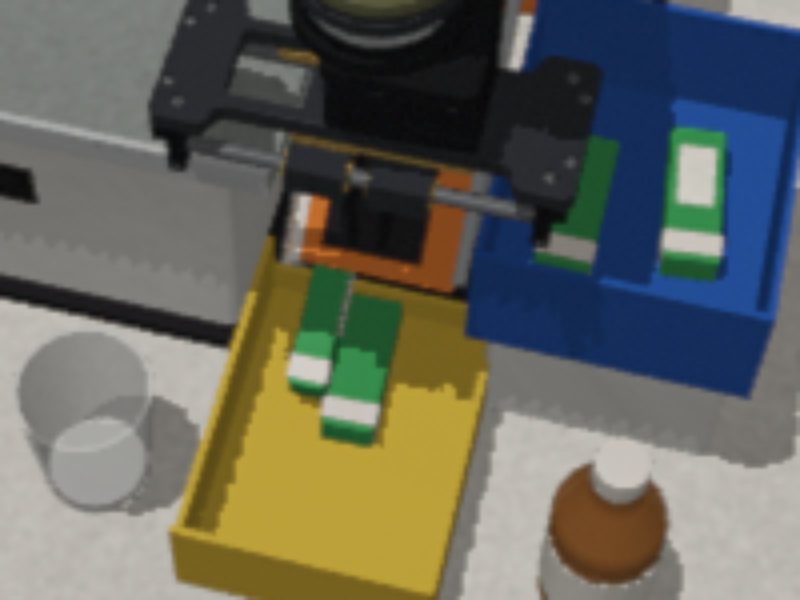

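The pair still leans on the nose, with the rear ends about 56 mm high. I'm pressing a little deeper before releasing.

```bash
python3 -m pendant '[[0,[2,0,0],[0,0,0]],[0,[4,0,0],[0,0,0]],[0,[5,0,0],[0,0,0]],[0,[5,0,0],[0,0,0]],[0,[5,0,0],[0,0,0]],[0,[5,0,0],[0,0,0]]]'
python3 - <<'E'
from h import *
plan(-90,(58,0,147))
for n in ("scene",):
    c=optics.read_camera(n);i=c["image"]; W=cloud(c)
    u,v=proj(c,st2w(80,20,100)); u,v=int(u),int(v)
    cv2.imwrite(f"pics/{n}17.png",cv2.resize(i[max(0,v-75):v+75,max(0,u-100):u+100],None,fx=4,fy=4))
    D=(W-P0)*1000; S=np.stack([D@XS,D@YS,D[...,2]],-1)
    print([[x,round(float(np.nanmedian(S[...,2][(abs(S[...,0]-x)<3)&(abs(S[...,1]+0)<4)])),1)] for x in range(40,120,8)])
E
```

```text
time_s: 18.4
tool_pos: [0.6134, 0.0455, 0.1516]
tool_rot: [107.8, 89.8, 9.5]
force: [2.6, -0.8, 8.9]
grip_width: 0.0008
tip now (st) [ 65.3   0.5 134.6] jaw -90.1 toolx [ 0.004  0.001 -1.   ] q [-42.  21.  43.  96. -15.  69. -93.] F [ 2.6 -0.8  8.9] t 18.4
(58, 0, 147) shift [-12.5, -7.2, 0.5] turn [-0.0018, -0.0013, -0.004]
[[40, 544.8], [48, 549.5], [56, 543.5], [64, 366.6], [72, 155.0], [80, 540.2], [88, 272.5], [96, 439.9], [104, 457.9], [112, 26.2]]
```

View pics/scene17.png

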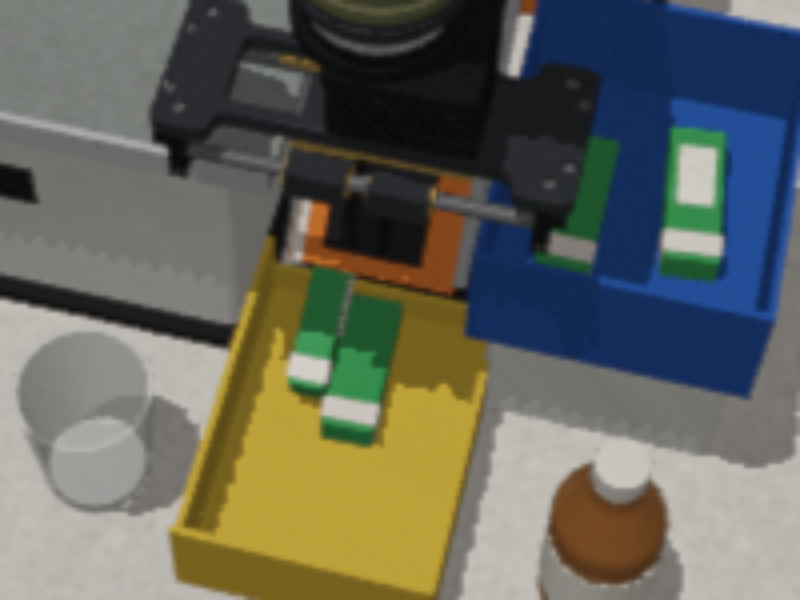

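No change, so they seem to rest on the low rim of the box or on the nose. I'm letting the trough come back slowly.

```bash
python3 -m pendant '[[0,[-4,0,0],[0,0,0]],[0,[-8,0,0],[0,0,0]],[0,[-12,0,0],[0,0,0]],[0,[-16,0,0],[0,0,0]],[0,[-20,0,0],[0,0,0]],[0,[-24,0,0],[0,0,0]]]'
python3 - <<'E'
from h import *
plan(-90,(58,0,147))
for n in ("scene",):
    c=optics.read_camera(n);i=c["image"]; W=cloud(c)
    u,v=proj(c,st2w(80,20,100)); u,v=int(u),int(v)
    cv2.imwrite(f"pics/{n}18.png",cv2.resize(i[max(0,v-75):v+75,max(0,u-100):u+100],None,fx=4,fy=4))
E
```

```text
time_s: 18.95
tool_pos: [0.6144, 0.0453, 0.1761]
tool_rot: [102.5, 89.6, 4.1]
force: [5.4, -0.7, 9.0]
grip_width: 0.0005
tip now (st) [ 66.3   0.5 159.1] jaw -90.11 toolx [ 0.007  0.    -1.   ] q [-42.  20.  44.  95. -14.  71. -94.] F [ 5.4 -0.7  9. ] t 18.95
(58, 0, 147) shift [12.0, -8.3, 0.5] turn [-0.0019, -0.0014, -0.0065]
```

View pics/scene18.png

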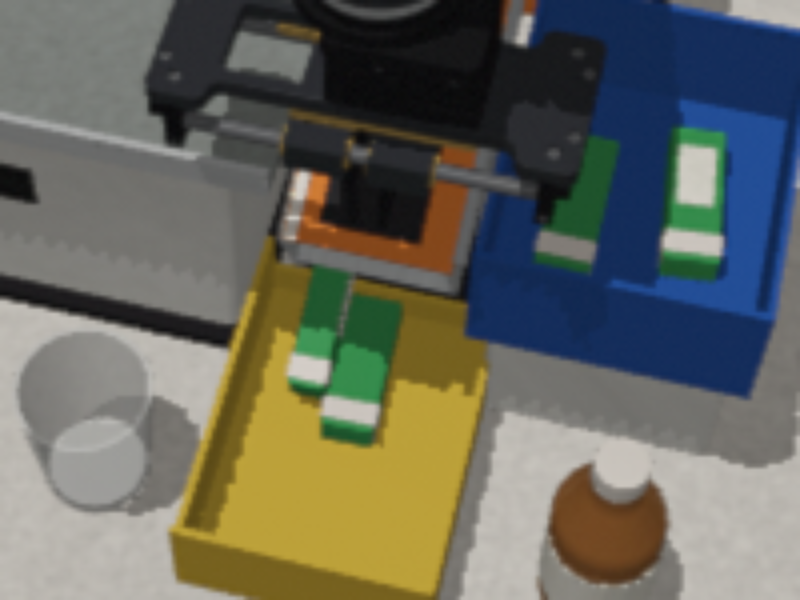

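The cases stay put, so they rest within the box and not on the nose. I'm releasing fully and backing off.

```bash
python3 -m pendant '[[0,[-4,0,0],[0,0,0]],[0,[-8,0,0],[0,0,0]],[0,[-12,0,0],[0,0,0]],[0,[-16,0,0],[0,0,0]],[0,[-20,0,0],[0,0,0]],[0,[-24,0,0],[0,0,0]],[0,[-40,0,0],[0,0,0]],[0,[-75,0,0],[0,0,0]],[0,[-110,0,0],[0,0,0]],[0,[-140,0,0],[0,0,0]]]'; python3 -m pendant '[[0,[0,-35,-20],[0,0,0]],[0,[0,-60,-50],[0,0,0]],[0,[0,-80,-85],[0,0,0]],[0,[0,-100,-120],[0,0,0]],[0,[0,-110,-155],[0,0,0]],[0,[0,-120,-190],[0,0,0]],[0,[0,-120,-225],[0,0,0]],[0,[0,-120,-250],[0,0,0]],[0,[0,-120,-250],[0,0,0]],[0,[0,-120,-250],[0,0,0]]]'
python3 - <<'E'
from h import *
plan(None)
for n in ("scene","top"):
    c=optics.read_camera(n);i=c["image"]; W=cloud(c)
    u,v=proj(c,st2w(80,40,100)); u,v=int(u),int(v)
    cv2.imwrite(f"pics/{n}19.png",cv2.resize(i[max(0,v-75):v+75,max(0,u-100):u+100],None,fx=4,fy=4))
    D=(W-P0)*1000; S=np.stack([D@XS,D@YS,D[...,2]],-1); g=i.astype(int)
    m=((g[...,1]>g[...,2]+40)&(g[...,1]>g[...,0]+20)&(S[...,1]<195)&(S[...,1]>-80)&(abs(S[...,0])<250)).astype(np.uint8)
    k,l,s,_=cv2.connectedComponentsWithStats(m)
    for j in range(1,k):
        if s[j,4]>40: print(s[j],np.nanmin(S[l==j],0).round(),np.nanmax(S[l==j],0).round(),np.nanmean(S[l==j],0).round())
    for y in (-34,-20,0,20,36):
        print(y,[round(float(np.nanmedian(S[...,2][(abs(S[...,0]-x)<8)&(abs(S[...,1]-y)<4)])),1) for x in (-60,-30,0,30,60)])
E
```

```text
time_s: 19.83
tool_pos: [0.6107, 0.0457, 0.3143]
tool_rot: [-87.4, 89.8, 174.3]
force: [1.0, 0.2, 0.6]
grip_width: 0.0005
time_s: 20.67
tool_pos: [0.5274, 0.3124, 0.3117]
tool_rot: [-68.7, 89.7, -166.9]
force: [1.1, -1.0, 0.7]
grip_width: 0.0003
tip now (st) [-58.  252.4 294.7] jaw -89.91 toolx [-0.005 -0.001 -1.   ] q [ -62.   14.   36.   83.   -8.   86. -125.] F [ 1.1 -1.   0.7] t 20.67
[386 239  18  27 345] [-33.  80. 110.] [ 32. 107. 120.] [  1.  93. 115.]
[416 238  15  27 210] [-49. 133. 107.] [ 15. 164. 120.] [-14. 148. 115.]
[415 269  15   7  80] [ 25. 140.  97.] [ 33. 166. 118.] [ 30. 153. 109.]
[322 275  28  32 523] [ 39. -35.  17.] [103.  14.  55.] [70. -9. 32.]
[331 310  12   7  53] [111. -11.  11.] [118.  14.  29.] [115.   1.  21.]
-34 [181.7, 181.4, 182.3, 181.7, 115.1]
-20 [181.1, 180.9, 180.5, 181.7, 113.6]
0 [180.9, 181.0, 180.6, 181.2, 114.7]
20 [180.9, 180.8, 180.7, 180.5, 114.2]
36 [181.1, 179.9, 180.3, 177.4, 114.4]
[247 227  17  29 343] [-34.  76. 106.] [ 30. 105. 120.] [ -3.  91. 112.]
[223 232  13  28 203] [-51. 130. 106.] [ 12. 162. 119.] [-20. 146. 112.]
-34 [179.2, 178.5, 179.2, 179.1, 179.5]
-20 [178.9, 178.7, 178.5, 180.0, 178.8]
0 [178.7, 178.9, 178.7, 179.3, 179.1]
20 [178.8, 179.4, 178.8, 179.1, 179.7]
36 [179.5, 178.1, 179.1, 177.4, 178.6]
```

View pics/scene19.png

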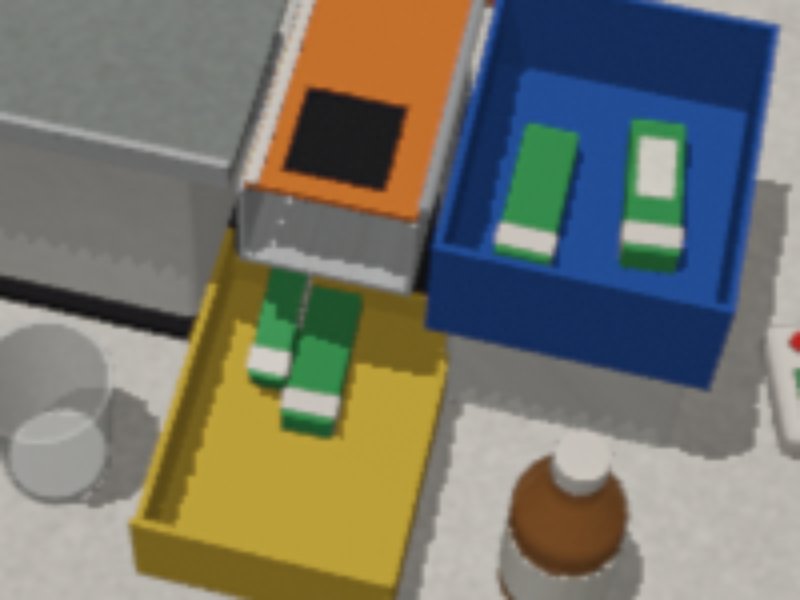

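View pics/top19.png

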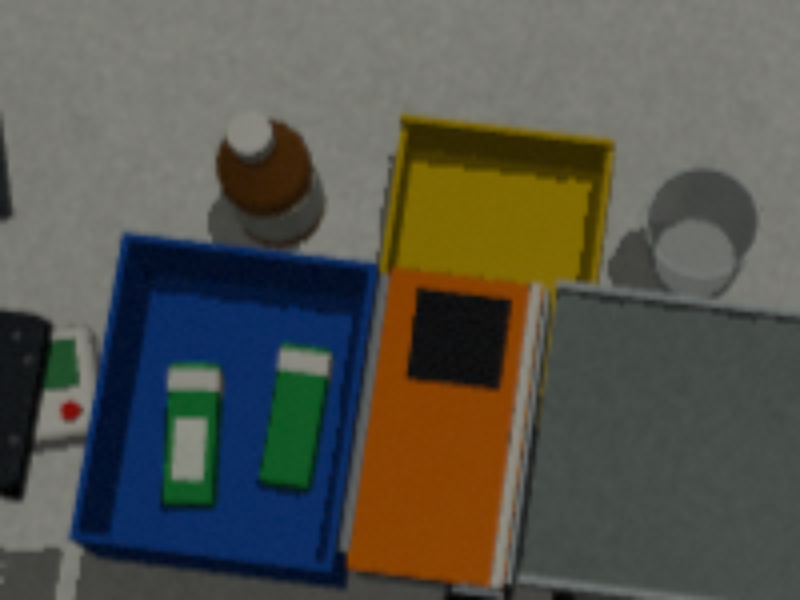

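Run:
```python
from h import *
c=optics.read_camera("scene"); cv2.imwrite("pics/scene20.png",c["image"])
W=cloud(c); D=(W-P0)*1000; S=np.stack([D@XS,D@YS,D[...,2]],-1)
for lab in ("case0",):
    for r in models.masks_of("scene",lab):
        m=np.array(r["pixels"]); print(round(r["confidence"],2),np.nanmedian(S[m],0).round())
```

```text
0.91 [ -1. 149. 115.]
0.87 [-164. -432.   20.]
0.86 [  9.  93. 115.]
0.78 [ 75. -23.  41.]
0.63 [-235.   27.   21.]
0.62 [82.  1. 26.]
```

View pics/scene20.png

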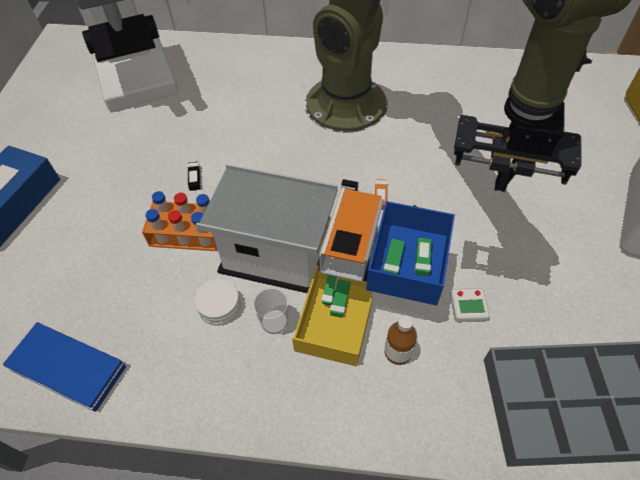

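The pair sits inside the yellow box at (330,290) and (341,302), and the extras are in the bin at (394,255) and (424,257). The lid is flat, the trough level, the bystanders are where they were, and the arm is clear. I'm handing in.

```bash
python3 -c "
from cell import env
print(env.sign_off())"
```

```text
the job is handed in; nothing more can be done
None
```

The job is handed in, at about 21 s of the 67 s allowed; no verdict was reported. Both counted cases are in the yellow order box and both extras are in the blue stock bin.

- **Sequence:** I swept the two cases nearest the trough off the deck into it. I then pressed the lid shut and swept the other two across it into the bin. Last, I tipped the nose to about 0.8 rad by my geometry and let the trough swing back.
- **Forces:** The highest reading while shutting the lid was about 22 N. While tipping, the tool force reached about 26 N, because I corrected sideways against the slope. Both are under the 60 N limit. Force was read only at the end of each move, so brief higher values between readings would not show.
- **Last checks:** The lid top measured about 179 to 181 mm across its surface, which means shut and level. The extras lie flat in the bin. By eye the bystanders are where they were, and the arm is clear.
- **Least certain point:** The counted pair does not lie flat. It leans at about 30°, with the rear ends partly hidden under the nose and apparently resting on the box's low rim. The centres, estimated from the visible surfaces, are inside the walls and about 20 to 35 mm above the box floor. The pair did not move from before the release to the last pictures.

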